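Load the long cell into the handpiece unit's battery holder

TASK

Take the long cylinder cell from the rack and load it into the battery holder: flat end first, tilted in under the hood against the spring contact and pushed back, then press the button end down past the lip until the cell lies level and is held, button against the fixed stop. Be gentle, as the holder breaks if forced (over 20 N on the spring contact, or 40 N over all its contacts added up), and leave everything else on the bench where it is.

Things in the scene. Friction and masses are not known exactly. Their poses are not given: they have to be found in the camera images.
- cell: the long cylinder cell: 18 mm dia, body 65 mm long plus a button 9 mm dia x 2 mm proud on one end; about 47 g; steel ends, grey sleeve. Lies level in the rack. Origin at the centre of the 65 mm body; +x runs along its axis towards the button end (button tip at x = +34.5 mm, flat end at x = -32.5 mm).
- cell_button (a point): tip of the cell's button, on its axis
- cell_flat (a point): middle of the cell's plain flat end, on its axis
- holder: fixed grey open-topped battery holder before a white housing (x 61..136 mm, 130 wide, 45 tall). Origin on the table under the bay, z up, +x from spring end to stop end. Base 60 mm wide, top at z 10. Two shallow vee pads centre the cell along x (x -46..-12, 8..26; its underside at z 22); nothing beside it for x -20..17. Both ends are clamped as one, up to 4.5 mm either way in x of the nominal places below.
- spring_rest (a point): nominal middle of the brass spring contact's face at rest: x -26, z 31 mm in the holder (+-4.5 mm, unmeasured). Plate 18 wide, z 23.5..45.5. It slides to -x by 12.8 mm to a hard stop: 4 N to start it, 12 N just before the stop; over 20 N breaks it. The button end clears the lip only with the plate pushed back 11.3 mm or more: feel for the stop. This point does not move.
- hood_edge (a point): nominal lower front edge of the hood over the spring end: x -27, z 47 mm in the holder (top 50). Cheeks 24 mm apart, up to z 47, reach to x -27. From hood edge to lip is only 57 mm, so the cell goes in tilted 25 to 28 degrees, button end up, slid roughly along its own axis: flat end low under the hood and onto the pad, button end over the lip.
- lip_edge (a point): nominal lower inner edge of the lip that overhangs the stop end: x 30.3, z 41.5 mm in the holder; lip 18 mm wide, z 41.5..44. Cheeks 24 mm apart below it, x 20..37, up to z 35. Once the cell lies level and is let go, the spring slides it some 7 to 9 mm to +x, under the lip.
- stop_face (a point): nominal centre of the fixed contact at the stop end, x 37, z 31 mm in the holder: the button's tip rests on it when the cell is home
- home (a point): nominal place of the centre of the cell's 65 mm body when home: x 2.5 (+-4.5), y 0, z 31 mm in the holder (flat end at x -30, contact held back 4 mm)
- rack: fixed low aluminium rack, 90 x 130 mm, base 10 mm thick; origin on the table under its centre, z up. Two places at y = +30 and -30 mm, each two short vee pads (x = -15..-7 and 7..15 mm) on which a cell lies along the rack's x, axis 30 mm above the table; one holds the long cell, the other the short one.
- short_cell: a second, shorter cylinder cell of the same thickness, 18 dia x 34 mm, also in the rack; not wanted (bystander; origin at the body's centre, x along its axis)
- cast: small horseshoe-shaped plaster cast of teeth, about 70 x 65 x 28 mm (bystander; origin at its underside)
- dish: small open glass dish, 48 dia x 28 mm (bystander; origin at its underside)
- jar: small amber jar with black cap, 52 dia x 60 mm (bystander; origin at its underside)
- cover: the holder's loose cover, flat grey plate 75 x 34 x 7 mm (bystander; origin at its underside)
- handpiece: slim steel handpiece, 130 mm long, on two rubber feet (bystander; origin at its underside)
There are look-alikes about, which are no part of the job. Several things have the shape of the holder; the one meant has the colours described above.

How it is judged:
On the way:
1. the cell's flat end is in under the hood against the spring contact (flat end beyond x = -31.5 mm), its button end still raised by more than about 8 degrees (x of cell_flat in the frame of holder below -0.0315 m and z of cell_flat in the frame of holder between 0.022 and 0.04 m and y of cell_flat in the frame of holder between -0.006 and 0.006 m and angle between cell's own x axis and vertical below 1.43 rad), for 0.1 s.
At the end, for the whole second after the job is handed in: The long cell lies level in the holder at rest: flat end at x = -30 mm and button tip at x = 37 mm (each within 7 mm, as the ends are clamped), both on the bay's middle line and 31 mm above the table within 3 mm, so that it is under hood and lip, held by the spring (x of cell_flat in the frame of holder between -0.037 and -0.023 m and x of cell_button in the frame of holder between 0.03 and 0.044 m and y of cell_flat in the frame of holder between -0.003 and 0.003 m and y of cell_button in the frame of holder between -0.003 and 0.003 m and z of cell_flat in the frame of holder between 0.028 and 0.034 m and z of cell_button in the frame of holder between 0.028 and 0.034 m and linear speed of cell below 0.01 m/s); the robot touches nothing.
It fails at once if the cell pushes the brass spring contact with more than 20 N (contact force between cell and contact_c0 above 20 N).
It fails at once if the holder (spring contact included) bears more than 40 N, the forces of all its contacts added up (contact force between holder and anything else above 40 N).
It fails at once if any bystander (short cell, cast, dish, jar, cover or handpiece) is moved by more than 20 mm (distance of any of short_cell, cast, dish, jar, cover, handpiece from where it was at the start of the episode above 0.02 m).
It also fails if it takes over 72 s, if anything falls off the work surface, if the arm or the gripper's body presses on something with over 40 N, if the wrist force passes 120 N, or if a joint passes its speed limit or range.

ROBOT

A 6-joint arm with a two-finger parallel gripper is mounted at the origin on the work surface. World frame = base frame: x ahead of the robot, y to its left, z up, the work surface at z = 0. Lengths are in m, angles in rad, forces in N, time in s.
With the tool pointing down it reaches from about 0.4 to 0.825 m from the base axis. Payload 7 kg.
Tool frame: the origin (TCP) lies at the very end of the fingers, on their centre line; the grasp point (between the pads) lies ctrl.grip_depth behind it (ctrl.grip_depth is the distance from the TCP to the grasp point, in m); z points along the fingers, y is the line along which they close (so a half turn about z gives the same grasp; the last joint's range is limited). The gripper opens to 88 mm and grips with 3 to 60 N. Pads are 19 mm wide; open, the fingers measure 130 mm over their backs; the gripper's body (78 mm by 193 mm) begins 47 mm behind the grasp point.
Start: joints at [1.432, 0.359, 0.012, 0, -1.224, -0.288], TCP at [0.279, 0.614, 0.227] pointing down, gripper open.
Joint ranges: [-3.07, 3.07], [-1.43, 2.12], [-1.02, 1.25], [-3.03, 1.67], [-3.05, -0], [-3.03, 3.03]. Speed limits (rad/s): [2.39, 2.39, 3.01, 3.14, 3.14, 3.14].

INTERFACE

Orientations are given as a 3x3 rotation matrix whose columns are the frame's x, y, z axes.
In Python, from station import ctrl gives the robot as it stands.
- The arm moves only by the tool servo_tool, never from a script. Its arguments are lists of equal length, an entry for each row: "xyz": the shift along the tool's x, y, z as a fraction of full scale, a list of three; "twist": the turn about the tool's z as a fraction of full scale. A call has 1 to 8 rows; each row is the pose to reach, as a shift and turn from the pose commanded when the call began, along the tool's axes at that moment; what a row does not reach only later rows make up. Full scale, the value 1, is 0.2 m for a shift and pi/2 rad for a turn. A row lasts 1/10 s, in which the tool goes at most 50 mm and 8.59 degrees, less where a joint would pass 70% of its speed; a pose out of reach is approached as far as the arm can. A call with a number of a shift or a turn outside -1 to 1 is refused whole. A call with a gripper value outside its range is refused whole. "claw" is the gripper's target within -1 to 1 (shut at 1, half-way at 0, fully open at -1), set as the call begins (left out, the last holds). The fingers move at their own pace and stop on an object; "newtons" is the grip in N (left out, the last holds). Time passes only in rows, so rows that repeat a pose let the fingers close. It gives the time, the measured TCP pose, the force, the opening and the grip force at its end, in the units of the state.
- ctrl.observe(): the state, without advancing time (a new reading comes with each control period).
- ctrl.camera(name): name is "scene" or "top" or "wrist"; returns a dict with "img" (480x640x3 uint8, red, green, blue), "range_z" (480x640 float32, m along the optical axis (not along the pixel's ray), 0 where there is no reading), "fx", "fy", "cx", "cy" (pixels), "T" (4x4, takes a point from camera to world coordinates). Camera axes: x right, y up, looking along -z (the intrinsics and any distortion apply to the point x, -y, -z); pixel columns grow to the right and rows downward; lengths in m; the calibration is good to about 2 mm. A picture is of the moment at which its call begins.
- ctrl.finish_job(): hands the job in; it is judged then, once.
The state is a dict: "t": time; "joint_positions": joint angles; "qvel": joint speeds; "tau": joint torques, N m; "position": TCP position; "eef_rot": TCP orientation; "contact_force": force on the tool from outside, world axes, zero at the start; "ft_torque": the same for the moment, N m; "grip_width": finger opening in m; "grip_force": force on a finger pad.
Only numpy, scipy, OpenCV 4.12 (cv2) and the standard library are available. Lean on these libraries where they do the work, as an engineer would, in place of code of your own. Each camera call takes 0.05 s, during which the arm holds its last target. There are 200 camera calls.

## Working session

There is one attempt and no reset: what is moved stays moved. The work goes in short steps, Python scripts to look and compute and a tool call to move; the robot and the scene stay as the last step left them, time stands still between calls to the robot, and variables do not carry over. Pictures are saved under pics/ and viewed, at most 10 in all, crops included, and the job is handed in when it is done.

Besides the shell and the picture viewer there is one more tool, called after ">>>" as name(argument=value, ...) on one line, values as JSON. servo_tool: Moves the arm, as the interface text tells. Its arguments: {"type":"object","properties":{"xyz":{"type":"array"},"twist":{"type":"array"},"claw":{"type":"number"},"newtons":{"type":"number"}},"required":["xyz","twist"]}

```bash
mkdir -p pics; ls; cat > h.py <<'E'
import numpy as np, cv2
from station import ctrl
def snap(n,f):
    c=ctrl.camera(n); np.savez(f'pics/{f}.npz',**c); cv2.imwrite(f'pics/{f}.png',c['img'][:,:,::-1]); return c
def ld(f): return dict(np.load(f'pics/{f}.npz'))
def ray(c,u,v):
    d=np.array([(u-c['cx'])/c['fx'],-(v-c['cy'])/c['fy'],-1.]); T=c['T']; return T[:3,3],T[:3,:3]@d
def onz(c,u,v,z):
    o,d=ray(c,u,v); return o+d*(z-o[2])/d[2]
def dep(c,u,v):
    o,d=ray(c,u,v); return o+d*c['range_z'][int(round(v)),int(round(u))]
E
python3 - <<'E'
from h import *
for n in['top','scene']:
    c=snap(n,n+'0'); print(n,[k for k in c],c['fx'],c['cx'],c['cy'],c['T'].round(3).tolist())
s=ctrl.observe();print(s['t'],s['position'],s['eef_rot'],ctrl.grip_depth,s['grip_width'])
E
```

```text
pics
top ['img', 'range_z', 'fx', 'fy', 'cx', 'cy', 'T'] 494.7400626817634 319.10601824458416 240.36073138030437 [[-0.028, 0.997, -0.07, 0.466], [-1.0, -0.028, -0.005, -0.08], [-0.007, 0.07, 0.998, 1.319], [0.0, 0.0, 0.0, 1.0]]
scene ['img', 'range_z', 'fx', 'fy', 'cx', 'cy', 'T'] 493.6047847477753 322.9026029164844 233.66545025974798 [[-0.886, -0.286, 0.365, 0.979], [0.463, -0.531, 0.709, 0.712], [-0.009, 0.797, 0.603, 0.704], [0.0, 0.0, 0.0, 1.0]]
0.1 [0.27928242 0.6140288  0.22570302] [[ 9.10242468e-01 -4.14075372e-01 -4.85310554e-04]
 [-4.14075630e-01 -9.10241369e-01 -1.42241349e-03]
 [ 1.47236652e-04  1.49569644e-03 -9.99998871e-01]] 0.0188 0.08804963712474301
```

View pics/top0.png

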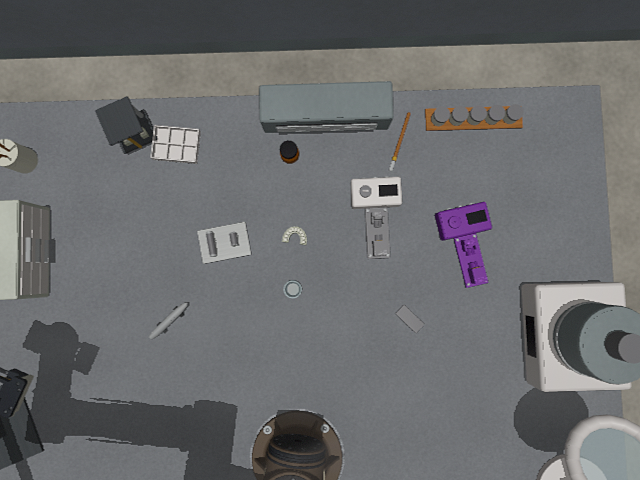

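View pics/scene0.png

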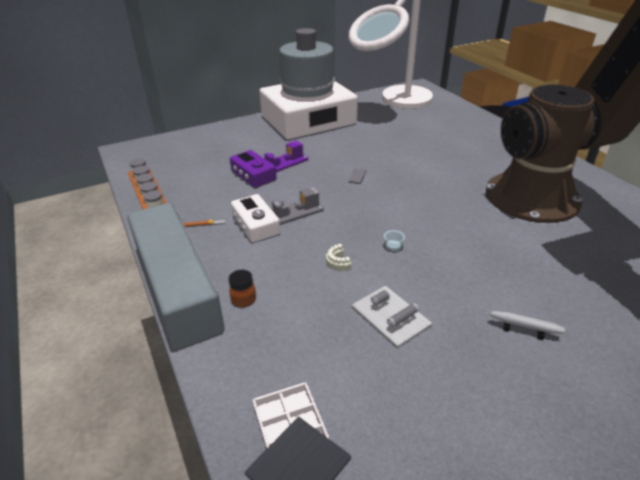

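The long cell is at top (211,244) and the short cell, which could be mistaken for it, is at (234,239). The wanted holder is the grey one with the white housing at (376,230). The purple one at (470,258) is a look-alike. The robot base is at the bottom, and image up is roughly world +x. Next I'll take one close crop and measure.

```bash
python3 - <<'E'
from h import *
t=ld('top0'); s=ld('scene0')
def cr(c,x0,y0,w,h): return cv2.resize(c['img'][y0:y0+h,x0:x0+w,::-1],(400,300),interpolation=cv2.INTER_CUBIC)
cv2.imwrite('pics/m1.png',np.vstack([np.hstack([cr(t,190,210,72,54),cr(t,325,175,120,90)]),np.hstack([cr(s,345,275,96,72),cr(s,225,175,112,84)])]))
g=cv2.cvtColor(t['img'],cv2.COLOR_RGB2GRAY); hsv=cv2.cvtColor(t['img'],cv2.COLOR_RGB2HSV)
def comps(m,off,z,amin=15):
    cs,_=cv2.findContours(m.astype(np.uint8),cv2.RETR_EXTERNAL,cv2.CHAIN_APPROX_NONE)
    for q in cs:
        if cv2.contourArea(q)<amin: continue
        r=cv2.minAreaRect(q); b=cv2.boxPoints(r)+np.array(off)
        print(z,np.array(r[0])+off,r[1],[onz(t,*p,z)[:2].round(4).tolist() for p in b])
print('rack');comps(g[215:270,190:260]>150,(190,215),.01,300)
print('cells');comps(g[228:262,200:245]<130,(200,228),.03)
print('housing');comps(g[170:212,345:410]>200,(345,170),.045,300)
print('base');m=g[206:262,355:400]>115;comps(m,(355,206),.01,100)
print(g[206:262:6,355:400:4])
E
```

```text
rack
0.01 [223.55706024 242.2967186 ] (33.04829406738281, 48.64708709716797) [[0.5927, 0.2528], [0.6137, 0.1252], [0.5267, 0.1101], [0.506, 0.2372]]
cells
0.03 [229.5 258.5] (5.0, 29.0) [[0.523, 0.2002], [0.5209, 0.1245], [0.5078, 0.1247], [0.51, 0.2004]]
0.03 [233.7297287  238.87837791] (14.138313293457031, 7.726752281188965) [[0.5834, 0.1633], [0.5862, 0.1433], [0.5495, 0.1378], [0.5467, 0.1578]]
0.03 [211.44594574 243.67567444] (25.481842041015625, 8.219949722290039) [[0.5872, 0.2248], [0.5901, 0.2035], [0.5239, 0.1934], [0.521, 0.2147]]
housing
0.045 [376.56335068 191.33031845] (24.686311721801758, 46.28089141845703) [[0.7098, -0.1649], [0.712, -0.2853], [0.6473, -0.2858], [0.6451, -0.1659]]
base
0.01 [377.  234.5] (53.0, 44.0) [[0.6412, -0.1705], [0.6378, -0.2875], [0.4969, -0.282], [0.5002, -0.1658]]
[[178 163 149 124 104  89  86  85  88  92  94 105]
 [116 114 118 107  99 146 141 126 119 115 113 114]
 [110 117 115 131  70 121 122 134 118 115 113 116]
 [113 115 114 132 106  99 101 133 124 116 115 114]
 [120 111 115 138 127 128 128 126 128 119 118 116]
 [119 119 112 115 130  81 104 131 132 116 117 121]
 [116 115 120 103 114 133 131 130 128 120 119 118]
 [119 116 118  94 138 134 129 129 128 121 116 118]
 [116 117 116 108 148 148 162 131 177 116 118 117]
 [119 116 120 121 115 115 118 118 114 119 121 117]]
```

View pics/m1.png

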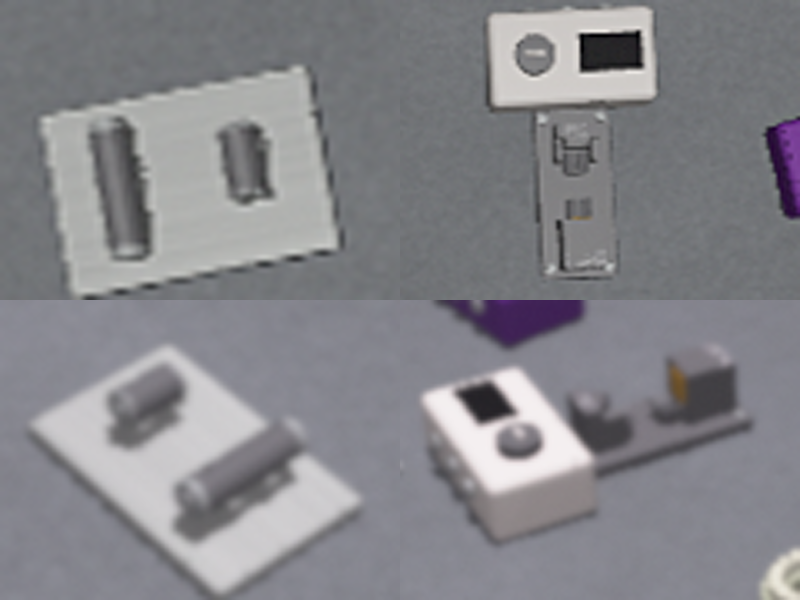

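Top-left crop: the long cell is on the left and the short one on the right. The holder's brass contact and tall hood are at the near (robot) end, and the lip and stop are next to the white housing. I can't tell which end the button is on, so I'll check with the wrist camera.

>>> servo_tool(xyz=[[0.25,0.15,0],[0.5,0.3,0],[0.75,0.45,0],[1,0.6,0],[1,0.6,0]], twist=[0,0,0,0,0])

```text
t: 0.6
position: [0.4128, 0.4196, 0.2264]
eef_rot: [[0.91, -0.415, -0.0], [-0.415, -0.91, -0.001], [-0.0, 0.001, -1.0]]
contact_force: [0.2, -0.0, -0.0]
grip_width: 0.0876
grip_force: 0.0
```

>>> servo_tool(xyz=[[0.25,0.15,0],[0.5,0.3,0],[0.75,0.45,0],[0.95,0.63,0.1],[0.95,0.63,0.1],[0.95,0.63,0.1],[0.95,0.63,0.1]], twist=[-0.06,-0.13,-0.2,-0.26,-0.32,-0.37,-0.37])

```text
t: 1.3
position: [0.5327, 0.2278, 0.206]
eef_rot: [[0.988, 0.153, -0.001], [0.153, -0.988, -0.001], [-0.001, 0.001, -1.0]]
contact_force: [0.1, -0.6, 0.5]
grip_width: 0.0876
grip_force: 0.0
```

```bash
python3 - <<'E'
from h import *
s=ctrl.observe();print(s['t'],s['position'],s['eef_rot'],s['joint_positions'])
c=snap('wrist','w1'); print(c['T'].round(3).tolist(),c['fx'])
E
```

```text
1.3 [0.53274917 0.22776159 0.20595747] [[ 9.88262002e-01  1.52765336e-01 -9.83331736e-04]
 [ 1.52764664e-01 -9.88262328e-01 -7.26367490e-04]
 [-1.08275348e-03  5.67623048e-04 -9.99999253e-01]] [ 7.41316516e-01  2.17833226e-01 -2.33389334e-01 -1.42429539e-04
 -1.12078954e+00  9.82907410e-01]
[[0.152, 0.95, 0.272, 0.606], [-0.988, 0.146, 0.042, 0.239], [0.001, -0.275, 0.961, 0.364], [0.0, 0.0, 0.0, 1.0]] 379.48720546600805
```

View pics/w1.png

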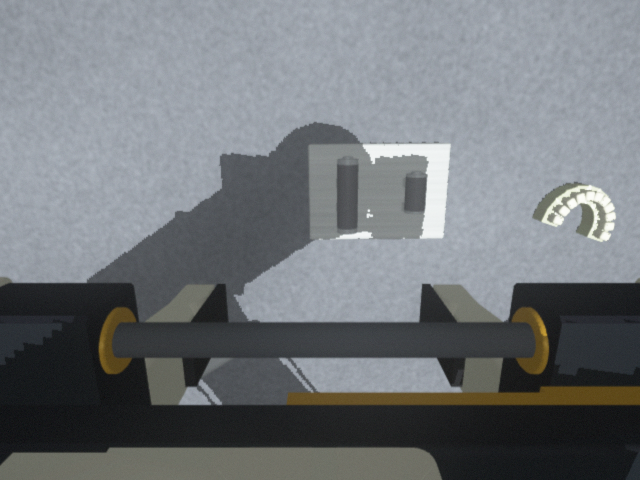

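```bash
python3 - <<'E'
from h import *
c=ld('w1')
im=c['img'][140:245,300:440,::-1]
im=cv2.resize(np.clip(im.astype(float)*1.0,0,255).astype(np.uint8),(800,600),interpolation=cv2.INTER_CUBIC)
im=(255*(im/255.)**0.6).astype(np.uint8)
cv2.imwrite('pics/m2.png',im)
z=c['range_z'];v,u=np.mgrid[150:240,325:370]
P=np.array([dep(c,a,b) for a,b in zip(u.ravel(),v.ravel())]); k=P[:,2]>.028; Q=P[k]
print(k.sum(),Q[:,2].max())
m=Q.mean(0);w,V=np.linalg.eigh(np.cov(Q[:,:2].T));d=V[:,1]*np.sign(V[0,1]);print(m,np.degrees(np.arctan2(d[1],d[0])))
a=(Q[:,:2]-m[:2])@d;n=(Q[:,:2]-m[:2])@[-d[1],d[0]];print(a.min(),a.max(),n.min(),n.max())
mid=m[:2]+d*(a.min()+a.max())/2+np.array([-d[1],d[0]])*(n.min()+n.max())/2;print(mid)
for lo in np.arange(a.min(),a.max(),.003):
    q=(a>=lo)&(a<lo+.003);print(round(lo,4),q.sum(),np.ptp(n[q]).round(4) if q.any() else 0,Q[q,2].max().round(4) if q.any() else 0)
E
```

```text
1609 0.3644498013685735
[0.55870088 0.21141856 0.04222688] 11.814538159112933
-0.03462501500435597 0.05216794423728956 -0.010156460420850685 0.017559572055251008
[0.56652865 0.2168376 ]
-0.0346 68 0.0171 0.0404
-0.0316 65 0.0181 0.0413
-0.0286 65 0.018 0.0407
-0.0256 73 0.0179 0.0404
-0.0226 71 0.0179 0.041
-0.0196 70 0.0178 0.0411
-0.0166 67 0.0177 0.0407
-0.0136 72 0.0178 0.0407
-0.0106 67 0.0177 0.0408
-0.0076 75 0.0176 0.0411
-0.0046 68 0.0176 0.0415
-0.0016 78 0.0175 0.0413
0.0014 70 0.0175 0.0413
0.0044 77 0.0174 0.0411
0.0074 67 0.0174 0.0404
0.0104 78 0.0173 0.0412
0.0134 67 0.0173 0.0409
0.0164 79 0.0172 0.0411
0.0194 71 0.0171 0.0409
0.0224 77 0.0172 0.0417
0.0254 81 0.0171 0.0404
0.0284 70 0.017 0.0403
0.0314 10 0.0078 0.0358
0.0344 0 0 0
0.0374 0 0 0
0.0404 0 0 0
0.0434 0 0 0
0.0464 0 0 0
0.0494 23 0.0 0.3644
```

View pics/m2.png

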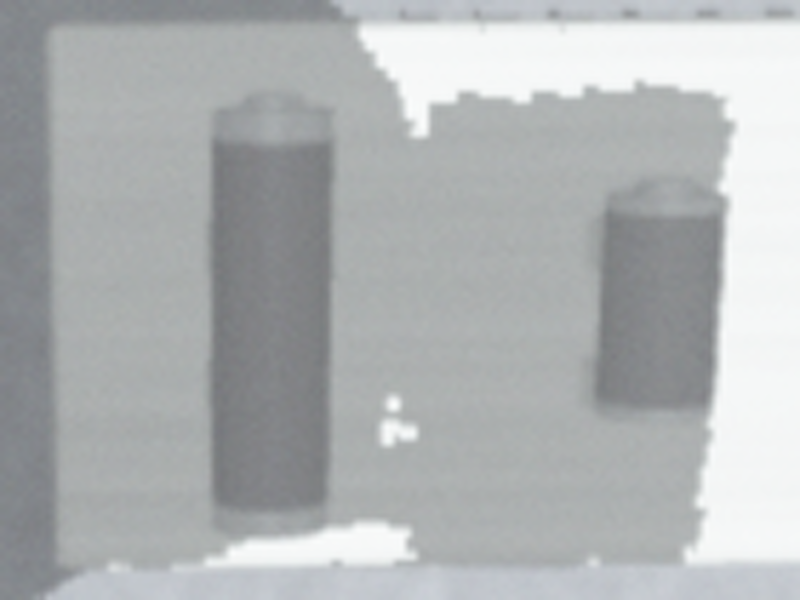

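The button (narrow tip at crop (270,97)) is on the world +x end of the long cell, which matches the holder's +x. I'll refine the cell pose without the outliers and measure the holder from the top depth.

```bash
python3 - <<'E'
from h import *
c=ld('w1')
v,u=np.mgrid[150:240,325:370]
P=np.array([dep(c,a,b) for a,b in zip(u.ravel(),v.ravel())]); Q=P[(P[:,2]>.030)&(P[:,2]<.06)]
(cx,cy),wh,an=cv2.minAreaRect((Q[:,:2]*1000).astype(np.float32));print('cell rect',cx,cy,wh,an)
n=Q[:,:2].mean(0);w,V=np.linalg.eigh(np.cov(Q[:,:2].T));print(n,V[:,1])
t=ld('top0')
v,u=np.mgrid[172:262,345:405]
P=np.array([dep(t,a,b) for a,b in zip(u.ravel(),v.ravel())])
h=P[(P[:,2]>.036)];print('housing',cv2.minAreaRect((h[h[:,0]>.64][:,:2]*1000).astype(np.float32)),'z',np.median(h[h[:,0]>.64][:,2]))
b=P[(P[:,2]>.006)&(P[:,0]<.635)];print('base',cv2.minAreaRect((b[:,:2]*1000).astype(np.float32)))
Z=P[:,2].reshape(u.shape)*1000
print(Z[34:90:2,18:46:2].astype(int))
for r in(34,60,88): print(P.reshape(*u.shape,3)[r,32].round(4))
E
```

```text
cell rect 557.5454711914062 210.55592346191406 (66.79556274414062, 18.074979782104492) 9.791834831237793
[0.55801674 0.21100445] [-0.98617036 -0.16573481]
housing ((678.529296875, -225.99029541015625), (75.6475601196289, 130.01548767089844), 1.6116769313812256) z 0.04468781241895947
base ((559.647216796875, -178.1990203857422), (136.38046264648438, 235.79852294921875), 13.5161771774292)
[[  39   40   39   40   40   36   39   40   35   34   32   34   29   28]
 [  13    4   13    9   12   10   14    7   12   15   15    8   11    0]
 [   3    6   10    8    7   10    8    6    9    4   10   11    8    3]
 [   1    5    8   11    7   45   47   44   46   44   43   13    8    3]
 [   0    0    7    7   20   40   37   44   43   48   46    3   11    0]
 [1319   -2   10    7   18   39   42   44   47   46   35    8   13   -2]
 [   2    0   14    9   20   32   44   47   42   42   40    9    2   -1]
 [  -1   -2   14   11   14   34   27    7   19   25   30    9    7   -1]
 [  -1    2   12   10   18   36   22   21   22   28   30    8   12    2]
 [   2    3    9    9    8    9   28   26   22   19  
[... 712 characters left out ...]
1   47   50   56   50   54    6    7]
 [   0    1   12   13   14   21   43   50   48   50   50   45   10    7]
 [   0    0    5    6   12   24   54   51   48   51   50   44    7    7]
 [  -3    0    3   12   10   17   49   47   44   52   51   48    6   11]
 [  -1    0    0    7    7   18   49   50   48   48   49   51   10   14]
 [  -1    2    0   12    8   12   53   47   45   53   51   50    8   11]
 [   6    0    0   11    4   10    9    6    8   12   10   11   13    9]
 [  -3   -2    0    8    7   11   14    4    9    7   -2    2    3   -2]
 [   0    0    0    0   -3 1319    1    2    0    0   -1    0    0    0]]
[ 0.6407 -0.2257  0.0408]
[ 0.5754 -0.2266  0.0108]
[ 0.5014 -0.2248  0.003 ]
```

>>> servo_tool(xyz=[[0.117,0.105,0.25],[0.117,0.105,0.45],[0.117,0.105,0.6],[0.117,0.105,0.6],[0.117,0.105,0.6]], twist=[-0.01,-0.01,-0.01,-0.01,-0.01], claw=0.2, newtons=8)

```text
t: 1.85
position: [0.5592, 0.2127, 0.0872]
eef_rot: [[0.986, 0.17, 0.0], [0.17, -0.986, -0.001], [-0.0, 0.001, -1.0]]
contact_force: [0.8, 0.9, 0.7]
grip_width: 0.053
grip_force: 0.0
```

```bash
python3 - <<'E'
from h import *
s=ctrl.observe();print(s['t'],s['position'],s['eef_rot'][:,0],s['grip_width'])
c=snap('wrist','w2')
t=np.array(s['position'])
hsv=c['img']
v,u=np.mgrid[100:480:2,150:500:2]
P=np.array([dep(c,a,b) for a,b in zip(u.ravel(),v.ravel())]); Q=P[(P[:,2]>.026)&(P[:,2]<.048)&(np.hypot(P[:,0]-.557,P[:,1]-.21)<.045)]
print(len(Q),cv2.minAreaRect((Q[:,:2]*1000).astype(np.float32)),Q[:,2].max())
E
```

```text
1.85 [0.55915484 0.21269235 0.08717114] [ 9.85527788e-01  1.69513935e-01 -7.11606637e-05] 0.05304633566384167
852 ((557.81884765625, 210.2898406982422), (67.36674499511719, 18.032672882080078), 9.228276252746582) 0.041386780626940456
```

>>> servo_tool(xyz=[[0.003,0.011,0.1],[0.003,0.011,0.2],[0.003,0.011,0.28],[0.003,0.011,0.34],[0.003,0.011,0.366],[0.003,0.011,0.366]], twist=[0,0,0,0,0,0])

```text
t: 2.5
position: [0.5602, 0.2102, 0.0139]
eef_rot: [[0.986, 0.169, 0.001], [0.169, -0.986, 0.0], [0.001, -0.0, -1.0]]
contact_force: [0.3, 1.0, 0.4]
grip_width: 0.0348
grip_force: 0.0
```

>>> servo_tool(xyz=[[0,0,0],[0,0,0],[0,0,0],[0,0,0],[0,0,0]], twist=[0,0,0,0,0], claw=1, newtons=8)

```text
t: 3.0
position: [0.5604, 0.2106, 0.0141]
eef_rot: [[0.986, 0.17, 0.001], [0.17, -0.986, 0.001], [0.001, -0.001, -1.0]]
contact_force: [-2.8, 4.1, 5.3]
grip_width: 0.0183
grip_force: 8.0
```

>>> servo_tool(xyz=[[0,0,-0.1],[0,0,-0.3],[0,0.1,-0.5],[-0.05,0.35,-0.53],[-0.1,0.6,-0.53],[-0.15,0.85,-0.53],[-0.2,1,-0.53],[-0.2,1,-0.53]], twist=[0,0,0,0,0,0,0,0])

```text
t: 3.8
position: [0.5527, 0.0018, 0.1191]
eef_rot: [[0.986, 0.165, -0.002], [0.165, -0.986, -0.001], [-0.002, 0.0, -1.0]]
contact_force: [0.2, 0.5, 0.6]
grip_width: 0.0176
grip_force: 8.0
```

>>> servo_tool(xyz=[[-0.01,0.25,0],[-0.01,0.5,0],[-0.01,0.75,0],[-0.015,1,0],[-0.015,1,0],[-0.015,1,0]], twist=[0.03,0.05,0.08,0.091,0.091,0.091])

```text
t: 4.4
position: [0.5846, -0.193, 0.1185]
eef_rot: [[1.0, 0.024, -0.002], [0.024, -1.0, -0.0], [-0.002, -0.0, -1.0]]
contact_force: [-0.1, 0.3, -0.1]
grip_width: 0.0178
grip_force: 8.0
```

```bash
python3 - <<'E'
from h import *
s=ctrl.observe();print(s['t'],s['position'],s['eef_rot'],s['joint_positions'])
c=snap('wrist','w3'); c=snap('top','t3'); c=snap('scene','s3')
a=ld('w3')['img'];b=ld('s3')['img'][90:270,150:390]
cv2.imwrite('pics/m3.png',np.hstack([cv2.resize(a,(400,300)),cv2.resize(b,(400,300))])[:,:,::-1])
E
```

```text
4.4 [ 0.58461106 -0.1930226   0.11850472] [[ 9.99702404e-01  2.43382129e-02 -1.65974197e-03]
 [ 2.43382060e-02 -9.99703782e-01 -2.43921009e-05]
 [-1.65984399e-03 -1.60103001e-05 -9.99998622e-01]] [-2.07259208e-03  3.50880183e-01 -2.63399013e-01  3.40184546e-05
 -9.58176820e-01  1.59718996e+00]
```

View pics/m3.png

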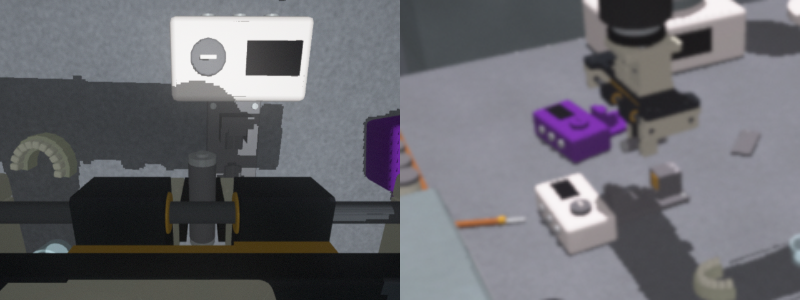

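The wrist view shows the cell held level with its button end towards the white housing (240,58), and the stop end at (235,130). I still need to shift about 35 mm in -y.

```bash
python3 - <<'E'
from h import *
c=ld('w3'); s=ctrl.observe(); tp=np.array(s['position']); R=np.array(s['eef_rot'])
v,u=np.mgrid[0:480:2,0:640:2]
P=np.array([dep(c,a,b) for a,b in zip(u.ravel(),v.ravel())])
h=P[(P[:,2]>.038)&(P[:,2]<.052)&(P[:,0]>.63)&(abs(P[:,1]+.226)<.09)]
print('housing',cv2.minAreaRect((h[:,:2]*1000).astype(np.float32)),np.median(h[:,2]))
l=P[(P[:,2]>.038)&(P[:,2]<.052)&(P[:,0]<.635)&(P[:,0]>.58)&(abs(P[:,1]+.226)<.03)]
if len(l)>3: print('lip',cv2.minAreaRect((l[:,:2]*1000).astype(np.float32)),len(l))
b=P[(P[:,2]>.006)&(P[:,2]<.016)&(P[:,0]<.64)&(P[:,0]>.57)&(abs(P[:,1]+.226)<.06)]
for x in np.arange(.57,.64,.01):
    q=b[(b[:,0]>x)&(b[:,0]<x+.01)]
    if len(q): print(round(x,2),q[:,1].min(),q[:,1].max())
L=(P-tp)@R
q=L[(abs(L[:,1])<.013)&(L[:,2]<-.006)&(L[:,2]>-.04)&(L[:,0]>.008)&(L[:,0]<.05)]
print('cell',cv2.minAreaRect((q[:,:2]*1000).astype(np.float32)))
for x in np.arange(.008,.044,.004):
    k=(q[:,0]>x)&(q[:,0]<x+.004)
    if k.any(): print(round(x,3),q[k,2].min(),q[k,1].mean())
E
```

```text
housing ((680.2771606445312, -225.31964111328125), (74.99562072753906, 129.0714874267578), 1.4663007259368896) 0.04544774821667727
lip ((619.1397705078125, -227.06985473632812), (18.12331771850586, 32.05702590942383), 0.7243443727493286) 355
0.57 -0.2573581563438172 -0.20962198194358844
0.58 -0.2575224411130376 -0.19905579755567576
0.59 -0.2574017961383913 -0.1987495088981295
0.6 -0.25729947692427935 -0.19845499736215239
0.61 -0.257216740354874 -0.1981626882164919
0.62 -0.25568932617594287 -0.19786226377796953
0.63 -0.25691072145011895 -0.1975690056374581
cell ((19.910568237304688, -0.03309345245361328), (25.82942771911621, 23.79400062561035), 89.94212341308594)
0.008 -0.039898195037044636 -0.0024230434677946513
0.012 -0.02204776446245598 0.002047662334630788
0.016 -0.022011563585916823 0.0022590847038391135
0.02 -0.021793650503717656 0.002180971832996351
0.024 -0.02188862495578912 0.0020680183564386746
0.028 -0.021542181083039333 0.0022395965279113366
```

```bash
python3 - <<'E'
from h import *
c=ld('w3'); s=ctrl.observe(); tp=np.array(s['position']); R=np.array(s['eef_rot'])
v,u=np.mgrid[200:480,200:440]
P=np.array([dep(c,a,b) for a,b in zip(u.ravel(),v.ravel())]);L=(P-tp)@R*1000
q=L[(abs(L[:,1])<14)&(L[:,2]<-5)&(L[:,2]>-40)&(L[:,0]>10)&(L[:,0]<45)]
for x in range(10,40,2):
    k=q[(q[:,0]>x)&(q[:,0]<x+2)]
    if len(k): print(x,len(k),'y',k[:,1].min().round(1),k[:,1].max().round(1),'z',k[:,2].min().round(1),k[:,2].max().round(1), 'ytop',k[k[:,2]<k[:,2].min()+1.5,1].mean().round(2))
for v in (290,310,330,350,370): print(v,ld('w3')['img'][v,280:360:4].sum(-1)//3)
E
```

```text
10 502 y -14.0 12.9 z -39.9 -5.3 ytop -12.22
12 199 y -6.5 11.1 z -21.6 -12.7 ytop 2.19
14 205 y -6.5 11.1 z -22.0 -12.5 ytop 2.42
16 206 y -6.4 11.1 z -22.1 -12.9 ytop 2.6
18 216 y -6.9 11.0 z -22.0 -11.9 ytop 2.1
20 205 y -6.9 11.0 z -21.9 -12.0 ytop 2.45
22 221 y -6.8 10.9 z -22.0 -13.2 ytop 1.8
24 221 y -6.8 10.9 z -22.3 -11.6 ytop 2.55
26 215 y -6.8 10.9 z -22.2 -11.2 ytop 2.28
28 455 y -6.7 11.1 z -22.0 -5.1 ytop 2.48
30 186 y -1.9 6.6 z -17.4 -7.3 ytop 2.63
290 [83 80 86 82 20 22 52 55 56 54 57 56 57 56 57 54 48 24 40 84]
310 [84 82 83 22 22 20 49 52 52 57 56 58 57 57 55 52 43 18 20 39]
330 [41 41 38 40 39 43 42 38 41 39 39 40 40 38 43 40 41 38 40 38]
350 [41 42 42 41 41 41 39 42 38 41 40 41 43 43 42 40 43 43 40 37]
370 [ 71  75  22  24  15 117  47  53  54  54  55  54  54  53  54  51 103  37
  21  17]
```

>>> servo_tool(xyz=[[0.1,-0.06,0],[0.2,-0.12,0],[0.3,-0.2,0],[0.4,-0.271,0],[0.479,-0.271,0],[0.479,-0.271,0.05],[0.479,-0.271,0.1],[0.479,-0.271,0.15]], twist=[0.09,0.18,0.27,0.36,0.45,0.54,0.63,0.72])

```text
t: 5.35
position: [0.6797, -0.1328, 0.0891]
eef_rot: [[0.447, -0.894, 0.0], [-0.894, -0.447, 0.0], [-0.0, -0.0, -1.0]]
contact_force: [0.1, -0.1, -0.8]
grip_width: 0.0177
grip_force: 8.0
```

>>> servo_tool(xyz=[[0,0,0.03],[0,0,0.06],[0,0,0.06],[0,0,0.06],[0,0,0.06]], twist=[0.09,0.18,0.27,0.28,0.28])

```text
t: 5.85
position: [0.6798, -0.1336, 0.0777]
eef_rot: [[0.032, -0.999, 0.0], [-0.999, -0.032, -0.0], [0.0, -0.0, -1.0]]
contact_force: [-0.2, -0.6, -0.3]
grip_width: 0.0176
grip_force: 8.0
```

>>> servo_tool(xyz=[[0,0,0.06],[0,0,0.12],[0,0,0.145],[0,0,0.17],[0,0,0.19],[0,0,0.21],[0,0,0.23],[0,0,0.235]], twist=[0,0,0,0,0,0,0,0], newtons=5)

```text
t: 6.65
position: [0.6795, -0.135, 0.03]
eef_rot: [[0.027, -1.0, -0.0], [-1.0, -0.027, -0.0], [0.0, 0.0, -1.0]]
contact_force: [-1.1, 1.2, 0.7]
grip_width: 0.0179
grip_force: 5.0
```

```bash
cat >> h.py <<'E'
def tilt(f):
    c=snap('wrist',f); s=ctrl.observe(); tp=np.array(s['position']); R=np.array(s['eef_rot'])
    v,u=np.mgrid[150:480,200:440]
    P=np.array([dep(c,a,b) for a,b in zip(u.ravel(),v.ravel())]);L=(P-tp)@R*1000
    q=L[(abs(L[:,1]-2)<11)&(L[:,2]<0)&(L[:,2]>-60)&(L[:,0]>11)&(L[:,0]<45)]
    for x in range(10,40,2):
        k=q[(q[:,0]>x)&(q[:,0]<x+2)]
        if len(k): print(x,len(k),'y',k[:,1].min().round(1),k[:,1].max().round(1),'z',k[:,2].min().round(1),k[:,2].max().round(1))
    print(s['t'],s['position'],s['contact_force'])
E
python3 -c "
from h import *
tilt('w4')"
```

```text
10 99 y -8.7 13.0 z -39.9 -6.4
12 174 y -9.0 8.6 z -30.0 -21.6
14 177 y -9.0 8.9 z -31.4 -21.6
16 181 y -8.9 8.9 z -31.3 -21.3
18 195 y -8.8 8.8 z -32.4 -22.9
20 199 y -8.7 8.7 z -33.5 -23.9
22 321 y -8.6 8.6 z -33.8 -24.9
24 360 y -9.0 9.8 z -30.7 -9.5
26 430 y -9.0 12.8 z -30.7 -10.2
28 505 y -8.8 12.8 z -27.2 -12.7
30 239 y -8.7 12.9 z -17.9 -13.4
32 278 y -8.7 13.0 z -17.2 -13.4
34 274 y -9.0 12.9 z -16.8 -13.3
36 287 y -9.0 12.8 z -17.1 -13.6
38 284 y -8.9 12.8 z -17.0 -13.8
6.7 [ 0.67957938 -0.13495426  0.03012872] [0.36599839 0.44342714 0.47283941]
```

>>> servo_tool(xyz=[[0,0,0.006],[0,0,0.012],[0,0,0.012]], twist=[0,0,0])

```text
t: 7.0
position: [0.6797, -0.135, 0.028]
eef_rot: [[0.027, -1.0, 0.0], [-1.0, -0.027, -0.0], [0.0, -0.0, -1.0]]
contact_force: [0.3, -0.6, 1.2]
grip_width: 0.0179
grip_force: 5.0
```

```bash
cat >> h.py <<'E'
def slope(f,x1=22):
    c=snap('wrist',f); s=ctrl.observe(); tp=np.array(s['position']); R=np.array(s['eef_rot'])
    v,u=np.mgrid[150:480,200:440]
    P=np.array([dep(c,a,b) for a,b in zip(u.ravel(),v.ravel())]);L=(P-tp)@R*1000
    q=L[(abs(L[:,1]-1)<9)&(L[:,2]<-15)&(L[:,2]>-60)&(L[:,0]>12)&(L[:,0]<x1)]
    yc=(q[:,1].min()+q[:,1].max())/2
    k=abs(q[:,1]-yc)<4; k&=(q[:,0]>12.5)
    z=-q[:,2]+9-np.sqrt(81-np.clip(q[:,1]-yc,-8,8)**2)
    p=np.polyfit(q[k,0],z[k],1); r=z[k]-np.polyval(p,q[k,0]); 
    print('tilt',np.degrees(np.arctan(p[0])).round(1),'h',(p[1]-9*np.sqrt(1+p[0]**2)).round(1),'yc',yc.round(1),'rms',r.std().round(2),s['t'],s['position'],s['contact_force'])
E
python3 -c "
from h import *
slope('w5')"
```

```text
tilt 23.3 h 15.2 yc 0.4 rms 0.72 7.05 [ 0.67968331 -0.13494183  0.02807241] [-0.54476822  0.25121429  1.87713159]
```

>>> servo_tool(xyz=[[0,0,0.004],[0,0,0.008],[0,0,0.008]], twist=[0,0,0])

```text
t: 7.35
position: [0.6797, -0.1349, 0.0263]
eef_rot: [[0.027, -1.0, 0.0], [-1.0, -0.027, 0.0], [-0.0, -0.0, -1.0]]
contact_force: [-0.3, 0.0, 1.1]
grip_width: 0.0179
grip_force: 5.0
```

>>> servo_tool(xyz=[[0,0,-0.1],[0,0,-0.3],[0,0,-0.3],[0,0,-0.3]], twist=[0,0,0,0], newtons=8)

```text
t: 7.75
position: [0.6802, -0.1348, 0.0875]
eef_rot: [[0.027, -1.0, 0.002], [-1.0, -0.027, 0.0], [-0.0, -0.002, -1.0]]
contact_force: [-0.4, -0.0, -1.2]
grip_width: 0.0177
grip_force: 8.0
```

```bash
python3 -c "
from h import *
slope('w6');tilt('w6b')"
```

```text
tilt 14.2 h 21.1 yc 0.1 rms 1.1 7.8 [ 0.67927816 -0.13475729  0.08626796] [-0.21485766 -0.11101831 -0.69102593]
10 100 y -8.9 13.0 z -40.2 -7.0
12 156 y -8.9 8.4 z -33.4 -23.5
14 167 y -8.8 8.3 z -34.8 -25.4
16 179 y -9.0 8.2 z -35.8 -26.1
18 184 y -9.0 8.1 z -36.8 -28.0
20 324 y -8.9 8.6 z -37.2 -24.9
22 338 y -9.0 8.3 z -34.9 -27.8
24 366 y -9.0 8.3 z -34.2 -23.8
26 374 y -8.7 7.4 z -31.5 -21.0
28 127 y -6.5 5.6 z -28.3 -20.5
7.85 [ 0.67882754 -0.13480933  0.08554204] [-0.34686531  0.26015612 -0.85411335]
```

```bash
python3 - <<'E'
from h import *
for f in('w5','w6','w6b'):
    c=ld(f);tp=np.array([.6797,-.1349,.0281]) if f=='w5' else np.array([.679,-.1348,.0865 if f=='w6' else .0857])
    R=np.array([[.027,-1,0],[-1,-.027,0],[0,0,-1.]])
    v,u=np.mgrid[150:480,200:440]
    P=np.array([dep(c,a,b) for a,b in zip(u.ravel(),v.ravel())]);L=(P-tp)@R*1000
    q=L[(abs(L[:,1])<4)&(L[:,2]<-24)&(L[:,2]>-60)&(L[:,0]>11.5)&(L[:,0]<45)];
    z=-q[:,2]+9-np.sqrt(81-q[:,1]**2)
    for x1 in(17,18,19,20):
        k=(q[:,0]<x1)&(q[:,0]>12);p=np.polyfit(q[k,0],z[k],1);print(f,x1,np.degrees(np.arctan(p[0])).round(1),p[1].round(1),(z[k]-np.polyval(p,q[k,0])).std().round(2),end=' | ')
    # end face: points well off side part
    e=L[(abs(L[:,1])<8)&(abs(L[:,1])>5.2)&(L[:,2]<-18)&(L[:,0]>22)&(L[:,0]<32)];pe=np.polyfit(-e[:,2],e[:,0],1);print('face',len(e),np.degrees(np.arctan(-pe[0])),pe[1])
E
```

```text
w5 17 29.6 22.9 0.43 | w5 18 28.8 23.2 0.43 | w5 19 28.2 23.4 0.44 | w5 20 28.3 23.3 0.44 | face 4145 0.5883847519012981 27.134467233087854
w6 17 30.1 25.0 0.6 | w6 18 29.4 25.3 0.58 | w6 19 29.5 25.2 0.58 | w6 20 29.1 25.4 0.58 | face 4065 0.586203609589183 27.075137917725122
w6b 17 30.5 24.6 0.42 | w6b 18 29.1 25.0 0.43 | w6b 19 29.2 25.0 0.43 | w6b 20 28.6 25.2 0.45 | face 4086 0.46097031934666394 26.82346549180064
```

>>> servo_tool(xyz=[[0.1,0.06,0],[0.2,0.12,0],[0.3,0.18,0],[0.4,0.252,0],[0.444,0.252,0],[0.444,0.252,0],[0.444,0.252,0],[0.444,0.252,0]], twist=[-0.09,-0.18,-0.27,-0.36,-0.45,-0.54,-0.63,-0.72])

```text
t: 8.65
position: [0.6306, -0.2251, 0.0848]
eef_rot: [[0.918, -0.396, -0.002], [-0.396, -0.918, 0.0], [-0.002, 0.001, -1.0]]
contact_force: [-0.1, 0.1, -0.9]
grip_width: 0.0177
grip_force: 8.0
```

>>> servo_tool(xyz=[[0,0,0],[0,0,0],[0,0,0],[0,0,0],[0,0,0]], twist=[-0.09,-0.18,-0.27,-0.28,-0.28])

```text
t: 9.15
position: [0.631, -0.2249, 0.0854]
eef_rot: [[1.0, 0.024, -0.002], [0.024, -1.0, 0.0], [-0.002, -0.0, -1.0]]
contact_force: [0.6, -0.8, -0.7]
grip_width: 0.0178
grip_force: 8.0
```

```bash
python3 - <<'E'
from h import *
s=ctrl.observe(); tp=np.array(s['position']);R=np.array(s['eef_rot']);print(s['t'],tp,R[:,0],s['joint_positions'])
c=snap('wrist','w7');snap('scene','s7')
v,u=np.mgrid[0:480,0:640]
P=np.array([dep(c,a,b) for a,b in zip(u.ravel(),v.ravel())])
b=P[(P[:,2]>.005)&(P[:,2]<.016)&(P[:,0]<.64)&(P[:,0]>.5)&(abs(P[:,1]+.226)<.05)]
for x in np.arange(.55,.64,.01):
    q=b[(b[:,0]>x)&(b[:,0]<x+.01)]
    if len(q): print(round(x,2),q[:,1].min().round(4),q[:,1].max().round(4))
h=P[(P[:,2]>.038)&(P[:,2]<.052)&(P[:,0]>.63)&(abs(P[:,1]+.226)<.09)]
print('housing',cv2.minAreaRect((h[:,:2]*1000).astype(np.float32)),np.median(h[:,2]))
L=(P-tp)@R*1000
q=L[(abs(L[:,1]-1)<11)&(L[:,2]<-27)&(L[:,2]>-42)&(L[:,0]>11.5)&(L[:,0]<30)]
print('cell y',q[:,1].min(),q[:,1].max())
yc=(q[:,1].min()+q[:,1].max())/2
k=(abs(q[:,1]-yc)<4)&(q[:,0]<19)&(q[:,0]>12);z=-q[:,2]+9-np.sqrt(81-np.clip(q[:,1]-yc,-8,8)**2)
p=np.polyfit(q[k,0],z[k],1);print('tilt',np.degrees(np.arctan(p[0])),p)
cv2.imwrite('pics/m7.png',np.hstack([cv2.resize(c['img'],(400,300)),cv2.resize(ld('s7')['img'][120:270,190:390],(400,300))])[:,:,::-1])
E
```

```text
9.15 [ 0.63103196 -0.22494477  0.08539337] [ 0.99971434  0.02384699 -0.00159678] [-5.21379221e-02  4.62421172e-01 -1.69266762e-01 -1.52862254e-04
 -9.40719201e-01  1.64687350e+00]
0.55 -0.2426 -0.2109
0.6 -0.251 -0.1978
0.61 -0.2569 -0.1971
0.62 -0.2571 -0.1973
0.63 -0.2565 -0.1974
housing ((680.4002075195312, -225.7854461669922), (75.35372924804688, 130.47589111328125), 1.0183566808700562) 0.04548596492905807
cell y -9.026370094364404 8.682199858759551
tilt 30.157225652787655 [ 0.58101489 23.84303237]
```

View pics/m7.png

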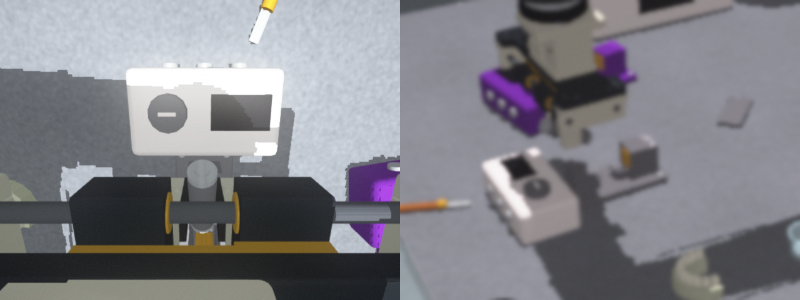

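>>> servo_tool(xyz=[[0,0.01,0.03],[0,0.01,0.08],[0,0.01,0.12],[0,0.01,0.122],[0,0.01,0.122]], twist=[0,0,0,0,0], newtons=12)

```text
t: 9.75
position: [0.6314, -0.2271, 0.0613]
eef_rot: [[1.0, 0.027, -0.001], [0.027, -1.0, -0.0], [-0.001, 0.0, -1.0]]
contact_force: [0.5, 0.3, -0.3]
grip_width: 0.0174
grip_force: 12.0
```

>>> servo_tool(xyz=[[-0.03,0,0.017],[-0.06,0,0.035],[-0.09,0,0.052],[-0.12,0,0.069],[-0.14,0,0.081],[-0.155,0,0.09],[-0.16,0,0.092],[-0.16,0,0.092]], twist=[0,0,0,0,0,0,0,0])

```text
t: 10.55
position: [0.5997, -0.2279, 0.0436]
eef_rot: [[1.0, 0.027, 0.0], [0.027, -1.0, -0.0], [0.0, 0.0, -1.0]]
contact_force: [0.1, 1.0, -0.3]
grip_width: 0.0175
grip_force: 12.0
```

>>> servo_tool(xyz=[[-0.012,0,0.007],[-0.024,0,0.014],[-0.036,0,0.02],[-0.036,0,0.02]], twist=[0,0,0,0])

```text
t: 10.95
position: [0.5919, -0.2281, 0.0393]
eef_rot: [[1.0, 0.027, -0.001], [0.027, -1.0, 0.0], [-0.001, -0.0, -1.0]]
contact_force: [0.7, -0.5, -0.3]
grip_width: 0.0176
grip_force: 12.0
```

```bash
python3 - <<'E'
from h import *
s=ctrl.observe();print(s['t'],s['position'],s['contact_force'])
snap('scene','s8'); c=snap('wrist','w8')
cv2.imwrite('pics/m8.png',np.hstack([cv2.resize(c['img'][150:450,200:440],(400,500)),cv2.resize(ld('s8')['img'][170:250,235:335],(400,500))])[:,:,::-1])
E
```

```text
10.95 [ 0.59191203 -0.22808093  0.0392797 ] [ 0.70501791 -0.4688059  -0.28219495]
```

View pics/m8.png

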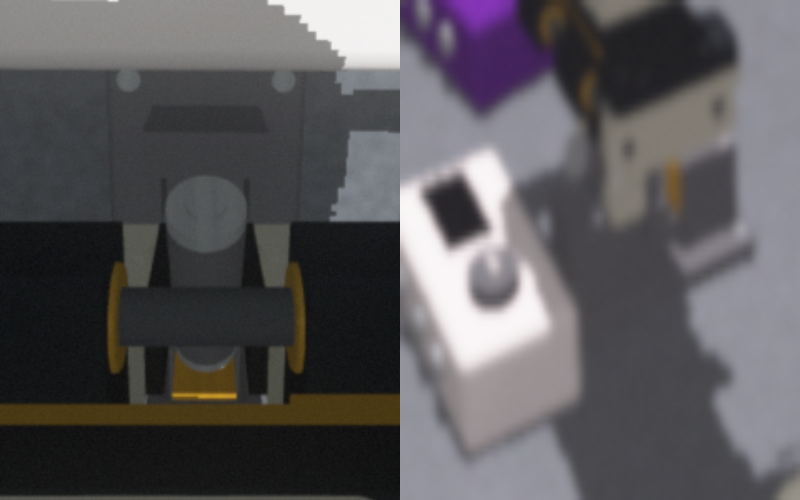

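The cell (x≈206) is lined up with the brass plate (172–238) and the base screws. Its flat end is just in front of the plate. I'll push slowly and watch the force.

>>> servo_tool(xyz=[[-0.006,0,0.004],[-0.012,0,0.008],[-0.018,0,0.012],[-0.018,0,0.012]], twist=[0,0,0,0])

```text
t: 11.45
position: [0.5886, -0.2282, 0.037]
eef_rot: [[1.0, 0.027, -0.0], [0.027, -1.0, 0.0], [-0.0, -0.0, -1.0]]
contact_force: [0.1, -1.3, -0.6]
grip_width: 0.0172
grip_force: 12.0
```

>>> servo_tool(xyz=[[-0.005,0,0],[-0.01,0,0],[-0.01,0,0]], twist=[0,0,0], newtons=16)

```text
t: 11.75
position: [0.5877, -0.2283, 0.0375]
eef_rot: [[1.0, 0.027, 0.002], [0.027, -1.0, -0.0], [0.002, 0.0, -1.0]]
contact_force: [3.0, 0.8, -0.6]
grip_width: 0.0175
grip_force: 16.0
```

>>> servo_tool(xyz=[[-0.005,0,0.003],[-0.01,0,0.006],[-0.01,0,0.01],[-0.01,0,0.01]], twist=[0,0,0,0], newtons=25)

```text
t: 12.15
position: [0.5861, -0.2284, 0.0358]
eef_rot: [[1.0, 0.028, 0.002], [0.028, -1.0, -0.001], [0.002, 0.001, -1.0]]
contact_force: [5.0, 0.5, 2.8]
grip_width: 0.0172
grip_force: 25.0
```

>>> servo_tool(xyz=[[-0.005,0,0.003],[-0.01,0,0.006],[-0.01,0,0.01],[-0.01,0,0.01]], twist=[0,0,0,0])

```text
t: 12.55
position: [0.5857, -0.2285, 0.035]
eef_rot: [[1.0, 0.028, 0.005], [0.028, -1.0, -0.001], [0.005, 0.001, -1.0]]
contact_force: [6.7, 2.5, 7.1]
grip_width: 0.0172
grip_force: 25.0
```

>>> servo_tool(xyz=[[-0.007,0,-0.004],[-0.014,0,-0.004],[-0.021,0,-0.004],[-0.028,0,-0.004],[-0.028,0,-0.004]], twist=[0,0,0,0,0], newtons=30)

```text
t: 13.05
position: [0.5807, -0.2286, 0.0357]
eef_rot: [[1.0, 0.028, 0.007], [0.028, -1.0, -0.001], [0.007, 0.001, -1.0]]
contact_force: [8.9, 1.0, 5.0]
grip_width: 0.0169
grip_force: 30.0
```

```bash
cat >> h.py <<'E'
def chk(f,zlo=-45,x1=19):
    s=ctrl.observe(); tp=np.array(s['position']);R=np.array(s['eef_rot'])
    c=snap('wrist',f)
    v,u=np.mgrid[150:480,200:440]
    P=np.array([dep(c,a,b) for a,b in zip(u.ravel(),v.ravel())]);P=P[P[:,2]>.03];L=(P-tp)@R*1000
    q=L[(abs(L[:,1])<11)&(L[:,2]<-20)&(L[:,2]>zlo)&(L[:,0]>12)&(L[:,0]<36)]
    yc=0; k=(abs(q[:,1])<3)
    xs=np.arange(12,34);zt=[(-q[k&(abs(q[:,0]-x)<.7),2]).max(initial=0).round(1) for x in xs]; print(list(zip(xs.tolist(),zt)))
    k&=(q[:,0]<x1);p=np.polyfit(q[k,0],-q[k,2],1);th=np.arctan(p[0]);print('tilt',np.degrees(th).round(1),'h',(p[1]-8.8/np.cos(th)).round(1),'y',q[:,1].min().round(1),q[:,1].max().round(1))
    print(s['t'],tp.round(4),np.round(s['contact_force'],1))
E
python3 -c "
from h import *
chk('w9')"
```

```text
[(12, np.float64(31.9)), (13, np.float64(32.2)), (14, np.float64(32.7)), (15, np.float64(33.8)), (16, np.float64(34.1)), (17, np.float64(34.4)), (18, np.float64(35.4)), (19, np.float64(35.7)), (20, np.float64(36.4)), (21, np.float64(36.4)), (22, np.float64(35.7)), (23, np.float64(34.3)), (24, np.float64(33.2)), (25, np.float64(34.1)), (26, np.float64(33.2)), (27, np.float64(31.6)), (28, np.float64(29.8)), (29, np.float64(29.1)), (30, np.float64(26.6)), (31, np.float64(0.0)), (32, np.float64(0.0)), (33, np.float64(0.0))]
tilt 30.2 h 13.5 y -9.3 8.8
13.05 [ 0.5807 -0.2286  0.0357] [8.9 1.  5. ]
```

>>> servo_tool(xyz=[[-0.005,0,0],[-0.01,0,0],[-0.015,0,0],[-0.02,0,0],[-0.02,0,0]], twist=[0,0,0,0,0])

```text
t: 13.6
position: [0.5777, -0.2287, 0.036]
eef_rot: [[1.0, 0.029, 0.008], [0.029, -1.0, -0.001], [0.008, 0.001, -1.0]]
contact_force: [10.9, 1.9, 3.7]
grip_width: 0.0172
grip_force: 30.0
```

>>> servo_tool(xyz=[[-0.003,0,0],[-0.006,0,0],[-0.008,0,0]], twist=[0,0,0])

```text
t: 13.9
position: [0.5766, -0.2287, 0.0361]
eef_rot: [[1.0, 0.029, 0.009], [0.029, -1.0, -0.001], [0.009, 0.002, -1.0]]
contact_force: [12.1, 1.9, 4.2]
grip_width: 0.0173
grip_force: 30.0
```

>>> servo_tool(xyz=[[-0.003,0,0],[-0.006,0,0],[-0.006,0,0]], twist=[0,0,0])

```text
t: 14.2
position: [0.5756, -0.2288, 0.0361]
eef_rot: [[1.0, 0.029, 0.009], [0.029, -1.0, -0.001], [0.009, 0.002, -1.0]]
contact_force: [12.1, 1.3, 3.3]
grip_width: 0.0172
grip_force: 30.0
```

>>> servo_tool(xyz=[[-0.003,0,0],[-0.006,0,0],[-0.006,0,0]], twist=[0,0,0])

```text
t: 14.5
position: [0.5746, -0.2288, 0.0362]
eef_rot: [[1.0, 0.029, 0.01], [0.029, -1.0, -0.001], [0.01, 0.002, -1.0]]
contact_force: [11.4, 2.3, 3.2]
grip_width: 0.0174
grip_force: 30.0
```

```bash
python3 -c "
from h import *
chk('w10')"
```

```text
[(12, np.float64(32.0)), (13, np.float64(32.4)), (14, np.float64(33.2)), (15, np.float64(34.0)), (16, np.float64(34.4)), (17, np.float64(35.1)), (18, np.float64(35.7)), (19, np.float64(36.4)), (20, np.float64(36.8)), (21, np.float64(37.1)), (22, np.float64(36.1)), (23, np.float64(34.2)), (24, np.float64(33.6)), (25, np.float64(33.9)), (26, np.float64(32.9)), (27, np.float64(32.2)), (28, np.float64(30.2)), (29, np.float64(28.7)), (30, np.float64(26.5)), (31, np.float64(0.0)), (32, np.float64(0.0)), (33, np.float64(0.0))]
tilt 30.0 h 13.7 y -9.2 8.8
14.5 [ 0.5746 -0.2288  0.0362] [11.4  2.3  3.2]
```

>>> servo_tool(xyz=[[-0.003,0,0],[-0.005,0,0],[-0.005,0,0]], twist=[0,0,0])

```text
t: 14.85
position: [0.5741, -0.2288, 0.0363]
eef_rot: [[1.0, 0.029, 0.011], [0.029, -1.0, -0.001], [0.011, 0.002, -1.0]]
contact_force: [14.4, 1.6, 3.0]
grip_width: 0.0172
grip_force: 30.0
```

The force jumps at 0.5741, so that is the stop. Now I'll lower the button end step by step, keeping Fx around 12–15 N.

>>> servo_tool(xyz=[[0.002,0,0.007],[0.002,0,0.014],[0.004,0,0.02],[0.004,0,0.02]], twist=[0,0,0,0])

```text
t: 15.25
position: [0.5756, -0.229, 0.0335]
eef_rot: [[0.999, 0.03, 0.012], [0.03, -1.0, -0.002], [0.012, 0.002, -1.0]]
contact_force: [11.7, 3.0, 11.5]
grip_width: 0.0168
grip_force: 30.0
```

>>> servo_tool(xyz=[[0,0,0.005],[0,0,0.01],[0,0,0.01]], twist=[0,0,0])

```text
t: 15.55
position: [0.576, -0.229, 0.0318]
eef_rot: [[0.999, 0.03, 0.013], [0.03, -1.0, -0.002], [0.013, 0.003, -1.0]]
contact_force: [12.9, 2.8, 12.7]
grip_width: 0.0171
grip_force: 30.0
```

```bash
python3 -c "
from h import *
chk('w11')"
```

```text
[(12, np.float64(30.5)), (13, np.float64(30.5)), (14, np.float64(30.8)), (15, np.float64(32.0)), (16, np.float64(31.6)), (17, np.float64(32.1)), (18, np.float64(33.0)), (19, np.float64(33.4)), (20, np.float64(34.1)), (21, np.float64(33.9)), (22, np.float64(34.7)), (23, np.float64(34.9)), (24, np.float64(35.1)), (25, np.float64(34.9)), (26, np.float64(32.2)), (27, np.float64(32.4)), (28, np.float64(31.9)), (29, np.float64(30.5)), (30, np.float64(28.9)), (31, np.float64(27.0)), (32, np.float64(0.0)), (33, np.float64(0.0))]
tilt 26.5 h 13.0 y -9.2 9.0
15.55 [ 0.576  -0.229   0.0318] [12.9  2.8 12.7]
```

>>> servo_tool(xyz=[[0,0,0.005],[0,0,0.01],[0,0,0.01]], twist=[0,0,0], newtons=25)

```text
t: 15.9
position: [0.5763, -0.2291, 0.0298]
eef_rot: [[0.999, 0.03, 0.013], [0.03, -1.0, -0.002], [0.013, 0.003, -1.0]]
contact_force: [13.5, 2.9, 11.7]
grip_width: 0.0172
grip_force: 25.0
```

>>> servo_tool(xyz=[[0,0,0.005],[0,0,0.01],[0,0,0.015],[0,0,0.015]], twist=[0,0,0,0])

```text
t: 16.3
position: [0.5765, -0.229, 0.0268]
eef_rot: [[0.999, 0.03, 0.014], [0.03, -1.0, -0.002], [0.014, 0.003, -1.0]]
contact_force: [13.2, 3.5, 11.2]
grip_width: 0.0174
grip_force: 25.0
```

```bash
python3 -c "
from h import *
chk('w12')"
```

```text
[(12, np.float64(28.4)), (13, np.float64(28.8)), (14, np.float64(29.0)), (15, np.float64(29.6)), (16, np.float64(30.2)), (17, np.float64(30.2)), (18, np.float64(30.3)), (19, np.float64(30.7)), (20, np.float64(31.2)), (21, np.float64(31.6)), (22, np.float64(31.8)), (23, np.float64(32.9)), (24, np.float64(32.4)), (25, np.float64(32.8)), (26, np.float64(33.7)), (27, np.float64(33.7)), (28, np.float64(33.8)), (29, np.float64(33.8)), (30, np.float64(31.1)), (31, np.float64(30.0)), (32, np.float64(29.4)), (33, np.float64(27.0))]
tilt 19.3 h 13.7 y -9.0 9.1
16.3 [ 0.5765 -0.229   0.0268] [13.2  3.5 11.2]
```

The corner position shows the cell slipped about 4 mm in the fingers, so its body edge is now resting on the lip. I'll back up, grip harder and push back to the stop.

>>> servo_tool(xyz=[[0,0,-0.015],[0,0,-0.03],[0,0,-0.043],[0,0,-0.043],[0,0,-0.043]], twist=[0,0,0,0,0], newtons=45)

```text
t: 16.85
position: [0.5732, -0.2286, 0.0325]
eef_rot: [[1.0, 0.028, 0.007], [0.028, -1.0, -0.001], [0.007, 0.001, -1.0]]
contact_force: [13.6, 1.2, -4.1]
grip_width: 0.017
grip_force: 45.0
```

```bash
python3 -c "
from h import *
chk('w13')"
```

```text
[(12, np.float64(29.3)), (13, np.float64(30.0)), (14, np.float64(30.0)), (15, np.float64(30.6)), (16, np.float64(30.3)), (17, np.float64(31.3)), (18, np.float64(32.0)), (19, np.float64(32.2)), (20, np.float64(32.2)), (21, np.float64(32.7)), (22, np.float64(33.0)), (23, np.float64(33.3)), (24, np.float64(33.9)), (25, np.float64(34.3)), (26, np.float64(34.4)), (27, np.float64(34.9)), (28, np.float64(34.9)), (29, np.float64(31.8)), (30, np.float64(31.3)), (31, np.float64(31.3)), (32, np.float64(30.0)), (33, np.float64(26.8))]
tilt 20.2 h 14.4 y -9.3 8.9
16.85 [ 0.5732 -0.2286  0.0325] [13.6  1.2 -4.1]
```

>>> servo_tool(xyz=[[-0.003,0,0.005],[-0.005,0,0.01],[-0.005,0,0.01]], twist=[0,0,0])

```text
t: 17.2
position: [0.5734, -0.2287, 0.0314]
eef_rot: [[1.0, 0.029, 0.01], [0.029, -1.0, -0.001], [0.009, 0.001, -1.0]]
contact_force: [12.7, 2.2, 1.7]
grip_width: 0.0171
grip_force: 45.0
```

>>> servo_tool(xyz=[[-0.002,0,0],[-0.004,0,0],[-0.004,0,0]], twist=[0,0,0])

```text
t: 17.5
position: [0.5733, -0.2287, 0.0317]
eef_rot: [[1.0, 0.029, 0.011], [0.029, -1.0, -0.001], [0.011, 0.002, -1.0]]
contact_force: [14.4, 2.0, 0.7]
grip_width: 0.0169
grip_force: 45.0
```

>>> servo_tool(xyz=[[0,0,0.007],[0,0,0.014],[0,0,0.02],[0,0,0.02]], twist=[0,0,0,0])

```text
t: 17.9
position: [0.5735, -0.2292, 0.0284]
eef_rot: [[1.0, 0.029, 0.011], [0.029, -1.0, -0.002], [0.011, 0.002, -1.0]]
contact_force: [13.8, 0.6, 7.0]
grip_width: 0.0167
grip_force: 45.0
```

```bash
python3 -c "
from h import *
chk('w14')"
```

```text
[(12, np.float64(28.7)), (13, np.float64(29.0)), (14, np.float64(29.3)), (15, np.float64(29.3)), (16, np.float64(29.8)), (17, np.float64(30.0)), (18, np.float64(30.4)), (19, np.float64(31.0)), (20, np.float64(31.4)), (21, np.float64(31.7)), (22, np.float64(31.7)), (23, np.float64(31.9)), (24, np.float64(32.4)), (25, np.float64(33.0)), (26, np.float64(33.6)), (27, np.float64(33.6)), (28, np.float64(33.9)), (29, np.float64(32.7)), (30, np.float64(29.8)), (31, np.float64(30.0)), (32, np.float64(30.0)), (33, np.float64(27.0))]
tilt 16.7 h 14.7 y -9.2 9.0
17.9 [ 0.5735 -0.2292  0.0284] [13.8  0.6  7. ]
```

>>> servo_tool(xyz=[[0,0,0.006],[0,0,0.012],[0,0,0.015],[0,0,0.015]], twist=[0,0,0,0])

```text
t: 18.35
position: [0.5739, -0.2293, 0.0263]
eef_rot: [[0.999, 0.03, 0.012], [0.03, -1.0, -0.002], [0.012, 0.003, -1.0]]
contact_force: [11.7, 1.1, 12.9]
grip_width: 0.017
grip_force: 45.0
```

```bash
python3 -c "
from h import *
chk('w15')"
```

```text
[(12, np.float64(29.1)), (13, np.float64(29.1)), (14, np.float64(28.6)), (15, np.float64(29.2)), (16, np.float64(29.3)), (17, np.float64(29.5)), (18, np.float64(29.7)), (19, np.float64(29.8)), (20, np.float64(30.3)), (21, np.float64(30.7)), (22, np.float64(31.3)), (23, np.float64(31.4)), (24, np.float64(31.9)), (25, np.float64(31.6)), (26, np.float64(32.3)), (27, np.float64(32.3)), (28, np.float64(32.8)), (29, np.float64(32.7)), (30, np.float64(31.5)), (31, np.float64(28.9)), (32, np.float64(29.1)), (33, np.float64(28.0))]
tilt 15.8 h 14.5 y -9.1 9.0
18.35 [ 0.5739 -0.2293  0.0263] [11.7  1.1 12.9]
```

>>> servo_tool(xyz=[[-0.004,0,0],[-0.004,0,0.006],[-0.004,0,0.012],[-0.004,0,0.012]], twist=[0,0,0,0])

```text
t: 18.8
position: [0.5742, -0.2294, 0.0247]
eef_rot: [[0.999, 0.03, 0.014], [0.03, -1.0, -0.003], [0.014, 0.003, -1.0]]
contact_force: [13.4, 2.3, 16.8]
grip_width: 0.0165
grip_force: 47.0
```

```bash
python3 -c "
from h import *
chk('w16')"
```

```text
[(12, np.float64(27.8)), (13, np.float64(28.3)), (14, np.float64(28.3)), (15, np.float64(28.2)), (16, np.float64(28.5)), (17, np.float64(29.0)), (18, np.float64(29.4)), (19, np.float64(29.6)), (20, np.float64(29.7)), (21, np.float64(30.2)), (22, np.float64(31.0)), (23, np.float64(31.0)), (24, np.float64(31.1)), (25, np.float64(31.1)), (26, np.float64(31.1)), (27, np.float64(31.5)), (28, np.float64(31.8)), (29, np.float64(31.6)), (30, np.float64(31.6)), (31, np.float64(30.3)), (32, np.float64(27.7)), (33, np.float64(28.2))]
tilt 14.4 h 14.4 y -9.1 9.1
18.8 [ 0.5742 -0.2294  0.0247] [13.4  2.3 16.8]
```

>>> servo_tool(xyz=[[0,0,0],[0,0,0.003],[0,0,0.006],[0,0,0.006]], twist=[0,0,0,0], newtons=36)

```text
t: 19.25
position: [0.5742, -0.2292, 0.0238]
eef_rot: [[0.999, 0.03, 0.014], [0.03, -1.0, -0.003], [0.014, 0.003, -1.0]]
contact_force: [11.1, 5.5, 19.1]
grip_width: 0.0168
grip_force: 38.2
```

>>> servo_tool(xyz=[[0,0,0.003],[0,0,0.006],[0,0,0.006]], twist=[0,0,0])

```text
t: 19.55
position: [0.5743, -0.2291, 0.0233]
eef_rot: [[0.999, 0.031, 0.015], [0.031, -1.0, -0.003], [0.015, 0.003, -1.0]]
contact_force: [10.0, 4.7, 25.5]
grip_width: 0.0172
grip_force: 39.5
```

```bash
python3 -c "
from h import *
chk('w17')"
```

```text
[(12, np.float64(27.8)), (13, np.float64(27.8)), (14, np.float64(28.4)), (15, np.float64(28.4)), (16, np.float64(28.4)), (17, np.float64(28.6)), (18, np.float64(29.5)), (19, np.float64(29.5)), (20, np.float64(29.5)), (21, np.float64(29.4)), (22, np.float64(29.5)), (23, np.float64(30.1)), (24, np.float64(30.1)), (25, np.float64(30.1)), (26, np.float64(30.5)), (27, np.float64(30.5)), (28, np.float64(31.1)), (29, np.float64(31.1)), (30, np.float64(31.3)), (31, np.float64(31.5)), (32, np.float64(30.4)), (33, np.float64(27.2))]
tilt 13.5 h 14.3 y -9.6 9.0
19.55 [ 0.5743 -0.2291  0.0233] [10.   4.7 25.5]
```

Vertical load is climbing: the fingertips are probably touching the vee pad. I'll ease off and look.

>>> servo_tool(xyz=[[0,0,-0.01],[0,0,-0.016],[0,0,-0.016]], twist=[0,0,0])

```text
t: 19.9
position: [0.5738, -0.229, 0.0243]
eef_rot: [[0.999, 0.03, 0.013], [0.03, -1.0, -0.002], [0.013, 0.002, -1.0]]
contact_force: [15.5, 4.5, 6.1]
grip_width: 0.0169
grip_force: 36.6
```

```bash
python3 - <<'E'
from h import *
chk('w18'); snap('scene','s18')
c=ld('w18'); a=c['img'][230:450,240:400].astype(float); a=(255*(a/255)**.6).astype(np.uint8)
b=ld('s18')['img'][170:250,235:335]
cv2.imwrite('pics/m18.png',np.hstack([cv2.resize(a,(436,600),interpolation=cv2.INTER_CUBIC),cv2.resize(b,(364,600))])[:,:,::-1])
v,u=np.mgrid[200:330,250:390]
P=np.array([dep(c,x,y) for x,y in zip(u.ravel(),v.ravel())])
for x in np.arange(.596,.632,.002):
    k=P[(abs(P[:,0]-x)<.001)]; m=k[abs(k[:,1]+.2275)<.003]; sd=k[(abs(k[:,1]+.2275)>.0085)&(abs(k[:,1]+.2275)<.0095)]
    print(round(x,3),'mid',(m[:,2]*1000).max(initial=0).round(1),(m[:,2]*1000).min(initial=99).round(1),'side',np.percentile(sd[:,2]*1000,[10,90]).round(1) if len(sd) else '')
E
```

```text
[(12, np.float64(27.7)), (13, np.float64(28.9)), (14, np.float64(28.9)), (15, np.float64(28.5)), (16, np.float64(29.1)), (17, np.float64(29.3)), (18, np.float64(29.4)), (19, np.float64(29.6)), (20, np.float64(30.3)), (21, np.float64(30.3)), (22, np.float64(30.8)), (23, np.float64(30.6)), (24, np.float64(30.7)), (25, np.float64(31.1)), (26, np.float64(31.2)), (27, np.float64(31.4)), (28, np.float64(31.7)), (29, np.float64(31.8)), (30, np.float64(32.1)), (31, np.float64(32.2)), (32, np.float64(28.9)), (33, np.float64(27.9))]
tilt 13.5 h 14.7 y -9.3 8.9
19.9 [ 0.5738 -0.229   0.0243] [15.5  4.5  6.1]
0.596 mid 55.4 52.4 side [47.3 49.2]
0.598 mid 55.8 53.4 side [47.7 49.4]
0.6 mid 56.1 53.3 side [26.7 50.5]
0.602 mid 56.5 54.1 side [22.8 49.3]
0.604 mid 107.3 50.2 side [ 24.8 106.3]
0.606 mid 107.1 48.3 side [ 45.6 106.4]
0.608 mid 52.1 38.2 side 
0.61 mid 45.7 42.8 side [43.6 44.8]
0.612 mid 46.3 42.9 side [43.9 44.9]
0.614 mid 45.8 43.1 side [43.9 45.2]
0.616 mid 46.2 43.3 side [43.8 45. ]
0.618 mid 45.5 42.9 side [43.6 45.4]
0.62 mid 46.6 43.3 side [44.  45.1]
0.622 mid 46.3 43.2 side [43.7 45.5]
0.624 mid 46.0 43.3 side [43.5 45.2]
0.626 mid 0.0 99.0 side 
0.628 mid 0.0 99.0 side 
0.63 mid 0.0 99.0 side 
0.632 mid 0.0 99.0 side
```

View pics/m18.png

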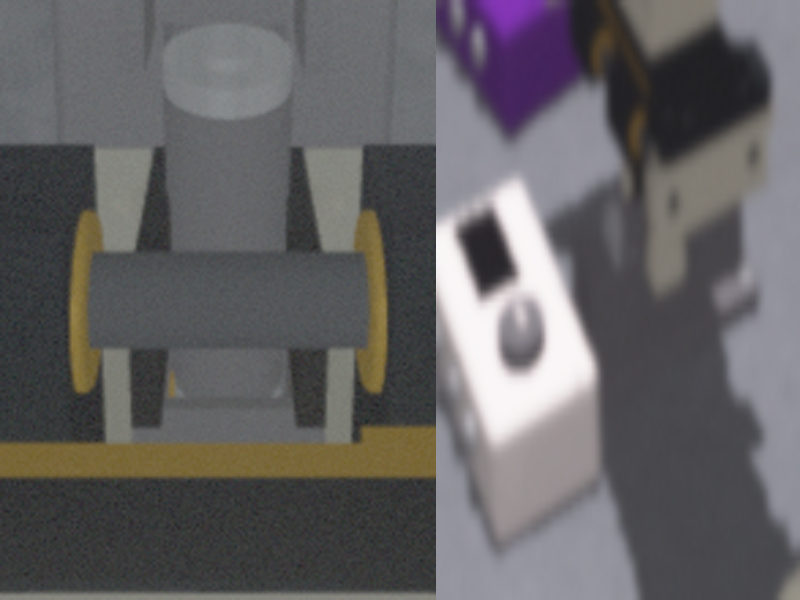

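The view matches the numbers: the cell's end face sits right at the lip edge (x≈0.609) and its lower edge is already below the lip. I'll let the button rest against the lip gently, release, and press the button end down with closed fingertips.

>>> servo_tool(xyz=[[0.005,0,0],[0.01,0,0],[0.015,0,0],[0.015,0,0]], twist=[0,0,0,0])

```text
t: 20.4
position: [0.5742, -0.229, 0.0238]
eef_rot: [[1.0, 0.029, 0.009], [0.029, -1.0, -0.002], [0.008, 0.002, -1.0]]
contact_force: [9.3, 1.7, 10.8]
grip_width: 0.0171
grip_force: 37.7
```

>>> servo_tool(xyz=[[0.005,0,0],[0.01,0,0],[0.01,0,0]], twist=[0,0,0])

```text
t: 20.7
position: [0.5745, -0.2289, 0.0235]
eef_rot: [[1.0, 0.029, 0.005], [0.029, -1.0, -0.001], [0.005, 0.001, -1.0]]
contact_force: [4.7, 2.8, 13.8]
grip_width: 0.0173
grip_force: 38.2
```

>>> servo_tool(xyz=[[0.008,0,-0.012],[0.01,0,-0.02],[0.01,0,-0.02],[0.01,0,-0.02]], twist=[0,0,0,0])

```text
t: 21.1
position: [0.5759, -0.2287, 0.0254]
eef_rot: [[1.0, 0.028, 0.004], [0.028, -1.0, -0.001], [0.004, 0.001, -1.0]]
contact_force: [9.4, -0.1, -3.6]
grip_width: 0.0168
grip_force: 36.0
```

>>> servo_tool(xyz=[[0,0,0],[0,0,0],[0,0,0],[0,0,0]], twist=[0,0,0,0], claw=0.4, newtons=20)

```text
t: 21.5
position: [0.5725, -0.2286, 0.0246]
eef_rot: [[1.0, 0.027, -0.002], [0.027, -1.0, 0.0], [-0.002, -0.0, -1.0]]
contact_force: [0.1, -0.1, 1.3]
grip_width: 0.0258
grip_force: 0.0
```

```bash
python3 -c "
from h import *
chk('w19')"
```

```text
[(12, np.float64(28.4)), (13, np.float64(28.4)), (14, np.float64(28.7)), (15, np.float64(28.8)), (16, np.float64(29.2)), (17, np.float64(29.9)), (18, np.float64(29.9)), (19, np.float64(30.0)), (20, np.float64(30.0)), (21, np.float64(30.3)), (22, np.float64(30.7)), (23, np.float64(31.3)), (24, np.float64(31.4)), (25, np.float64(31.6)), (26, np.float64(32.1)), (27, np.float64(32.4)), (28, np.float64(32.4)), (29, np.float64(32.7)), (30, np.float64(32.6)), (31, np.float64(33.4)), (32, np.float64(33.4)), (33, np.float64(34.0))]
tilt 16.3 h 14.2 y -9.1 9.2
21.5 [ 0.5725 -0.2286  0.0246] [ 0.1 -0.1  1.3]
```

```bash
cat >> h.py <<'E'
def prof(f):
    c=snap('wrist',f); s=ctrl.observe()
    v,u=np.mgrid[100:480,200:440]
    P=np.array([dep(c,a,b) for a,b in zip(u.ravel(),v.ravel())]); yc=-.2285+(P[:,0]-.572)*.026
    k=(abs(P[:,1]-yc)<.0025)&(P[:,2]<.09)&(P[:,2]>.02)
    for x in np.arange(.55,.632,.002):
        m=P[k&(abs(P[:,0]-x)<.001),2]*1000
        if len(m): print(round(x*1000),m.max().round(1),m.min().round(1),end=' | ')
    print('\n',s['t'],np.round(s['position'],4),np.round(s['contact_force'],1))
E
python3 -c "
from h import *
prof('w20')"
```

```text
550 51.6 41.0 | 552 52.0 41.5 | 554 51.7 41.5 | 556 45.1 42.8 | 558 45.0 44.3 | 576 50.6 48.3 | 578 50.7 48.6 | 580 51.3 49.2 | 582 52.3 49.9 | 584 52.3 50.1 | 586 52.9 50.7 | 588 53.4 51.3 | 590 54.2 51.4 | 592 55.0 52.4 | 594 55.4 52.8 | 596 55.7 53.4 | 598 56.7 53.8 | 600 57.8 54.6 | 602 58.3 55.0 | 604 57.8 55.4 | 606 59.0 51.7 | 608 55.2 51.8 | 610 54.4 44.6 | 612 47.6 43.2 | 614 46.0 43.0 | 616 46.4 43.2 | 618 46.4 43.5 | 620 46.1 43.1 | 622 46.3 43.5 | 624 45.6 42.0 | 626 46.0 43.2 | 628 46.3 20.8 | 
 21.6 [ 0.5729 -0.2287  0.0247] [-0.3 -0.4  0.6]
```

After release the cell rests at about 14°, with its end face against the lip and the button's lower edge just above the lip top. I'll regrip higher on the cell and nearer the button, so the fingertips clear the vee pad. Then I'll push back to the stop and lower.

>>> servo_tool(xyz=[[0,0,-0.03],[0,0,-0.056],[0.03,0,-0.056],[0.055,0,-0.056],[0.055,0,-0.056],[0.055,0,-0.056]], twist=[0,0,0,0,0,0])

```text
t: 22.2
position: [0.5844, -0.2282, 0.0358]
eef_rot: [[1.0, 0.027, -0.001], [0.027, -1.0, 0.0], [-0.001, -0.0, -1.0]]
contact_force: [-0.8, -0.1, 0.0]
grip_width: 0.0263
grip_force: 0.0
```

>>> servo_tool(xyz=[[0,0,0],[0,0,0],[0,0,0],[0,0,0]], twist=[0,0,0,0], claw=1, newtons=45)

```text
t: 22.6
position: [0.5842, -0.2283, 0.0359]
eef_rot: [[1.0, 0.027, -0.0], [0.027, -1.0, 0.0], [-0.0, -0.0, -1.0]]
contact_force: [0.8, -0.1, -2.1]
grip_width: 0.0169
grip_force: 45.0
```

>>> servo_tool(xyz=[[-0.005,0,0],[-0.01,0,0],[-0.015,0,0],[-0.02,0,0],[-0.02,0,0]], twist=[0,0,0,0,0])

```text
t: 23.1
position: [0.5835, -0.2284, 0.037]
eef_rot: [[1.0, 0.028, 0.006], [0.028, -1.0, -0.001], [0.006, 0.001, -1.0]]
contact_force: [7.9, -1.3, -5.5]
grip_width: 0.0166
grip_force: 45.0
```

>>> servo_tool(xyz=[[-0.005,0,0.004],[-0.01,0,0.006],[-0.012,0,0.006],[-0.012,0,0.006]], twist=[0,0,0,0])

```text
t: 23.5
position: [0.5831, -0.2286, 0.0369]
eef_rot: [[1.0, 0.028, 0.009], [0.028, -1.0, -0.001], [0.009, 0.001, -1.0]]
contact_force: [10.0, 0.4, -1.7]
grip_width: 0.0171
grip_force: 45.0
```

>>> servo_tool(xyz=[[-0.004,0,0.003],[-0.008,0,0.003],[-0.008,0,0.003]], twist=[0,0,0])

```text
t: 23.8
position: [0.582, -0.2286, 0.0367]
eef_rot: [[1.0, 0.029, 0.01], [0.029, -1.0, -0.001], [0.01, 0.002, -1.0]]
contact_force: [10.3, 0.4, -0.6]
grip_width: 0.0171
grip_force: 45.0
```

>>> servo_tool(xyz=[[-0.004,0,0],[-0.008,0,0],[-0.008,0,0]], twist=[0,0,0])

```text
t: 24.1
position: [0.5808, -0.2287, 0.0368]
eef_rot: [[1.0, 0.029, 0.011], [0.029, -1.0, -0.001], [0.011, 0.002, -1.0]]
contact_force: [11.1, 2.4, -1.1]
grip_width: 0.0166
grip_force: 45.0
```

>>> servo_tool(xyz=[[-0.003,0,0],[-0.006,0,0],[-0.006,0,0]], twist=[0,0,0])

```text
t: 24.4
position: [0.5804, -0.2286, 0.037]
eef_rot: [[1.0, 0.029, 0.013], [0.029, -1.0, -0.002], [0.013, 0.002, -1.0]]
contact_force: [12.8, 1.2, -0.8]
grip_width: 0.0166
grip_force: 45.0
```

```bash
python3 -c "
from h import *
prof('w21')"
```

```text
550 51.6 42.1 | 552 51.7 43.3 | 554 46.1 43.5 | 556 46.0 43.8 | 558 46.6 44.4 | 578 52.1 50.6 | 580 53.5 51.4 | 582 54.2 51.8 | 584 55.4 52.6 | 586 55.5 53.0 | 588 56.4 53.3 | 590 56.7 54.0 | 592 58.1 54.8 | 594 57.7 55.4 | 596 58.6 55.7 | 598 58.8 56.5 | 600 59.7 20.3 | 602 60.8 20.4 | 604 56.9 22.6 | 606 56.6 41.6 | 608 50.2 43.3 | 610 45.5 43.3 | 612 45.5 43.0 | 614 45.7 43.3 | 616 45.6 42.8 | 618 46.1 42.7 | 620 46.4 43.1 | 622 45.9 42.8 | 624 46.0 43.0 | 626 45.5 43.0 | 628 46.8 20.7 | 
 24.45 [ 0.5804 -0.2287  0.037 ] [13.4  0.7 -1.9]
```

>>> servo_tool(xyz=[[0,0,0.006],[0,0,0.012],[0,0,0.018],[0,0,0.018]], twist=[0,0,0,0])

```text
t: 24.85
position: [0.5811, -0.2288, 0.0346]
eef_rot: [[0.999, 0.03, 0.014], [0.03, -1.0, -0.002], [0.014, 0.003, -1.0]]
contact_force: [11.2, 2.8, 8.2]
grip_width: 0.0166
grip_force: 45.0
```

>>> servo_tool(xyz=[[0,0,0.005],[0,0,0.01],[0,0,0.01]], twist=[0,0,0])

```text
t: 25.15
position: [0.5814, -0.2289, 0.0329]
eef_rot: [[0.999, 0.03, 0.014], [0.03, -1.0, -0.002], [0.014, 0.003, -1.0]]
contact_force: [13.1, 2.9, 9.0]
grip_width: 0.0168
grip_force: 45.0
```

```bash
python3 -c "
from h import *
prof('w22')"
```

```text
550 51.5 41.1 | 552 52.1 41.5 | 554 44.1 41.9 | 556 44.0 42.4 | 558 44.5 42.7 | 560 45.5 43.0 | 580 49.4 47.2 | 582 50.0 47.4 | 584 50.2 47.7 | 586 50.3 48.1 | 588 50.9 48.9 | 590 51.5 49.3 | 592 51.4 49.4 | 594 52.1 49.9 | 596 52.8 50.4 | 598 53.6 50.8 | 600 53.5 50.9 | 602 53.7 51.3 | 604 53.7 48.1 | 606 52.1 46.9 | 608 50.2 41.4 | 610 45.4 43.2 | 612 45.4 42.9 | 614 45.7 42.8 | 616 45.7 42.7 | 618 45.6 42.4 | 620 46.4 42.8 | 622 45.8 43.1 | 624 45.8 43.1 | 626 45.9 43.3 | 628 45.7 20.3 | 
 25.2 [ 0.5814 -0.2289  0.033 ] [12.   2.4  8.8]
```

>>> servo_tool(xyz=[[-0.002,0,0.006],[-0.003,0,0.012],[-0.004,0,0.018],[-0.004,0,0.018]], twist=[0,0,0,0])

```text
t: 25.6
position: [0.5814, -0.2289, 0.0296]
eef_rot: [[0.999, 0.03, 0.016], [0.03, -1.0, -0.003], [0.016, 0.003, -1.0]]
contact_force: [13.6, 2.6, 9.8]
grip_width: 0.0169
grip_force: 45.0
```

>>> servo_tool(xyz=[[-0.001,0,0.005],[-0.002,0,0.01],[-0.002,0,0.01]], twist=[0,0,0])

```text
t: 25.9
position: [0.5813, -0.2289, 0.0277]
eef_rot: [[0.999, 0.03, 0.016], [0.03, -1.0, -0.003], [0.016, 0.003, -1.0]]
contact_force: [13.5, 3.4, 9.4]
grip_width: 0.0171
grip_force: 45.0
```

```bash
python3 -c "
from h import *
prof('w23')"
```

```text
550 41.8 39.8 | 552 51.8 40.1 | 554 52.0 39.7 | 556 42.5 40.4 | 558 42.9 40.3 | 560 43.1 40.7 | 562 43.0 41.2 | 580 44.3 42.5 | 582 45.0 42.0 | 584 45.6 42.6 | 586 45.4 42.3 | 588 45.5 43.2 | 590 45.6 43.1 | 592 45.6 43.4 | 594 46.1 43.5 | 596 46.2 43.4 | 598 46.3 43.5 | 600 46.5 44.3 | 602 46.8 44.2 | 604 46.9 44.3 | 606 47.0 39.6 | 608 46.8 39.8 | 610 45.9 43.3 | 612 45.9 43.1 | 614 45.8 43.3 | 616 46.0 43.1 | 618 45.9 43.1 | 620 45.6 43.2 | 622 46.3 42.9 | 624 45.8 42.8 | 626 46.1 43.2 | 628 46.0 20.2 | 
 25.95 [ 0.5813 -0.2289  0.0277] [14.1  2.6  8.6]
```

>>> servo_tool(xyz=[[-0.001,0,0.005],[-0.002,0,0.01],[-0.002,0,0.012],[-0.002,0,0.012]], twist=[0,0,0,0])

```text
t: 26.35
position: [0.5808, -0.2289, 0.0254]
eef_rot: [[0.999, 0.03, 0.016], [0.03, -1.0, -0.003], [0.016, 0.003, -1.0]]
contact_force: [12.3, 4.3, 10.5]
grip_width: 0.0168
grip_force: 45.0
```

```bash
python3 -c "
from h import *
prof('w24')"
```

```text
550 41.8 38.5 | 552 50.6 40.0 | 554 50.5 39.2 | 556 41.8 39.7 | 558 42.4 39.8 | 560 42.8 40.0 | 562 42.4 40.2 | 564 41.9 41.8 | 580 42.7 40.5 | 582 43.1 40.4 | 584 42.9 40.8 | 586 43.2 40.3 | 588 43.2 40.5 | 590 42.9 40.7 | 592 43.4 40.7 | 594 43.3 40.1 | 596 43.5 40.3 | 598 43.8 40.7 | 600 43.5 41.1 | 602 44.0 40.2 | 604 43.9 40.6 | 606 43.6 41.2 | 608 44.1 38.5 | 610 45.9 42.7 | 612 45.4 43.2 | 614 45.8 43.4 | 616 46.0 43.4 | 618 45.5 43.0 | 620 45.9 43.2 | 622 46.1 43.2 | 624 46.2 42.8 | 626 46.2 43.2 | 628 46.2 20.1 | 
 26.4 [ 0.5808 -0.2289  0.0253] [13.6  4.   9.6]
```

>>> servo_tool(xyz=[[-0.001,0,0.004],[-0.001,0,0.007],[-0.001,0,0.007]], twist=[0,0,0])

```text
t: 26.7
position: [0.5806, -0.2288, 0.0243]
eef_rot: [[0.999, 0.03, 0.016], [0.03, -1.0, -0.003], [0.016, 0.003, -1.0]]
contact_force: [12.2, 3.6, 13.5]
grip_width: 0.0169
grip_force: 45.1
```

>>> servo_tool(xyz=[[0,0,-0.008],[0,0,-0.013],[0,0,-0.013]], twist=[0,0,0])

```text
t: 27.0
position: [0.5798, -0.2288, 0.0255]
eef_rot: [[0.999, 0.029, 0.015], [0.029, -1.0, -0.002], [0.015, 0.002, -1.0]]
contact_force: [14.0, 3.0, 3.0]
grip_width: 0.017
grip_force: 45.0
```

```bash
python3 -c "
from h import *
prof('w25')"
```

```text
550 49.7 39.9 | 552 51.7 39.2 | 554 49.3 39.8 | 556 42.2 40.0 | 558 42.5 40.3 | 560 42.1 40.1 | 562 42.4 40.7 | 578 42.2 41.3 | 580 43.2 41.1 | 582 43.2 40.5 | 584 43.7 41.0 | 586 43.5 40.8 | 588 43.6 41.1 | 590 44.1 41.0 | 592 43.8 41.7 | 594 43.9 41.6 | 596 44.3 41.1 | 598 44.3 41.7 | 600 44.2 41.4 | 602 44.3 41.3 | 604 44.7 41.9 | 606 44.1 36.4 | 608 43.8 37.0 | 610 45.6 43.1 | 612 46.6 43.1 | 614 45.5 42.8 | 616 46.0 43.2 | 618 45.8 42.7 | 620 45.8 43.4 | 622 46.1 42.9 | 624 45.8 43.1 | 626 45.9 42.7 | 628 45.7 20.5 | 
 27.05 [ 0.5798 -0.2288  0.0255] [13.5  2.2  1.8]
```

>>> servo_tool(xyz=[[0,0,0.008],[0,0,0.014],[0,0,0.015],[0,0,0.015]], twist=[0,0,0,0])

```text
t: 27.45
position: [0.5801, -0.2288, 0.024]
eef_rot: [[0.999, 0.03, 0.015], [0.03, -1.0, -0.002], [0.015, 0.003, -1.0]]
contact_force: [10.1, 5.5, 15.0]
grip_width: 0.0167
grip_force: 45.0
```

>>> servo_tool(xyz=[[0,0,0],[0.02,0,-0.005],[0.02,0,-0.02],[0.02,0,-0.02]], twist=[0,0,0,0], claw=0.3)

```text
t: 27.85
position: [0.5753, -0.2287, 0.0228]
eef_rot: [[1.0, 0.027, -0.001], [0.027, -1.0, 0.0], [-0.001, -0.0, -1.0]]
contact_force: [0.2, 0.1, -0.6]
grip_width: 0.0305
grip_force: 0.0
```

```bash
python3 -c "
from h import *
prof('w26')"
```

```text
550 51.6 39.1 | 552 51.6 39.2 | 554 50.9 39.1 | 556 41.8 38.9 | 558 41.7 39.5 | 574 39.9 39.9 | 576 41.5 39.3 | 578 41.8 39.2 | 580 41.6 39.3 | 582 41.9 39.2 | 584 41.7 39.3 | 586 41.9 38.9 | 588 41.6 39.2 | 590 41.8 39.0 | 592 41.8 38.7 | 594 41.7 39.1 | 596 41.7 39.2 | 598 41.5 39.4 | 600 41.7 39.2 | 602 41.6 39.3 | 604 42.0 38.6 | 606 41.5 39.3 | 608 42.0 39.3 | 610 45.7 43.0 | 612 45.8 43.3 | 614 45.7 43.3 | 616 46.0 43.2 | 618 46.2 42.9 | 620 45.8 43.1 | 622 45.7 43.0 | 624 45.6 42.4 | 626 45.9 43.3 | 628 46.1 20.1 | 
 27.9 [ 0.5753 -0.2287  0.0227] [-0.6  0.  -0.8]
```

The cell is level and has slid under the lip. I'll retract straight up and verify.

>>> servo_tool(xyz=[[0,0,-0.05],[0,0,-0.2],[0,0,-0.4],[0,0,-0.6],[0,0,-0.6],[0,0,-0.6]], twist=[0,0,0,0,0,0])

```text
t: 28.5
position: [0.5763, -0.2286, 0.1448]
eef_rot: [[1.0, 0.027, 0.003], [0.027, -1.0, -0.0], [0.003, 0.0, -1.0]]
contact_force: [-0.7, 0.3, -0.6]
grip_width: 0.0304
grip_force: 0.0
```

```bash
python3 - <<'E'
from h import *
prof('w27'); c=ld('w27')
cv2.imwrite('pics/m27.png',cv2.resize(c['img'][80:400,160:480],(600,600))[:,:,::-1])
E
```

```text
550 51.9 39.1 | 552 51.1 39.5 | 554 42.1 39.4 | 556 41.4 39.3 | 558 41.9 38.8 | 560 41.4 39.2 | 562 41.6 39.4 | 564 41.3 39.9 | 566 42.1 39.9 | 568 42.1 39.5 | 570 41.8 39.5 | 572 42.4 39.4 | 574 41.5 38.8 | 576 41.6 38.9 | 578 42.1 39.4 | 580 41.5 39.9 | 582 42.1 38.9 | 584 41.4 39.4 | 586 42.3 38.8 | 588 41.8 39.2 | 590 41.5 39.8 | 592 42.4 39.7 | 594 41.8 39.0 | 596 41.3 39.2 | 598 42.3 39.0 | 600 41.8 40.0 | 602 42.4 38.9 | 604 42.1 39.2 | 606 41.7 39.4 | 608 42.1 39.2 | 610 45.3 43.8 | 612 46.6 43.4 | 614 45.7 43.1 | 616 45.9 43.1 | 618 45.4 42.9 | 620 46.1 43.6 | 622 45.3 42.7 | 624 45.5 42.3 | 626 46.0 43.7 | 628 45.3 26.2 | 
 28.55 [ 0.5755 -0.2285  0.1433] [-0.3 -0.9 -0. ]
```

View pics/m27.png

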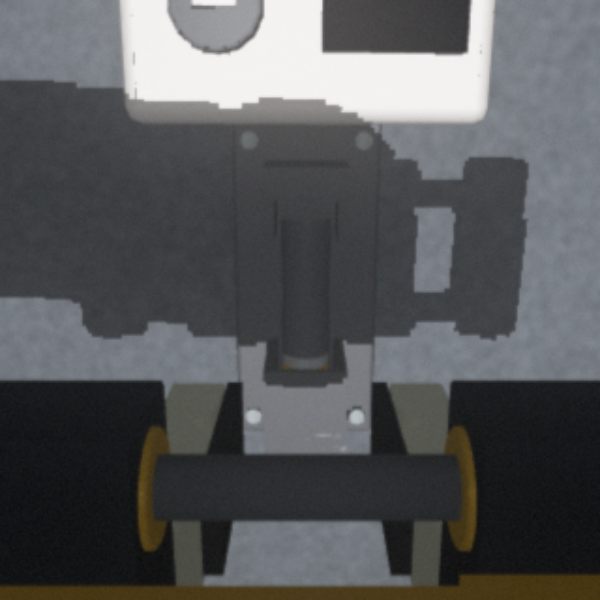

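The cell lies level and centred. Its button end is under the lip (305,215), its flat end is under the hood against the brass (305,365), and the gripper is clear.

```bash
python3 -c "
from station import ctrl
print(ctrl.finish_job())"
```

```text
the job is handed in; nothing more can be done
None
```

The long cell is loaded and the job is handed in at about 28.5 s of 72: the cell lies level and centred, button end under the lip and flat end under the hood, with the gripper clear. The hand-in returned no verdict. It took one regrip after the cell slipped in the fingers, when the wrist read up to about 26 N, partly the fingertips on the vee pad.

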